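Test two sleeves on a leaning step gauge and sort them

TASK

Find out which of the two copper-coloured sleeves is worn: slide each, flange end first, down the leaning gauge pin as far as it will go and leave it there a moment. A sleeve that stops at the step of the pin is good and belongs standing upright in the green tray; one that slides fully home onto the seat is worn and belongs standing upright in the red tray. Put the first sleeve in its tray before you test the second, and do not push the other things on the bench about.

Things in the scene. Friction and masses are not known exactly. Their poses are not given: they have to be found in the camera images.
- sleeve_1_center (a point): one of two copper-coloured flanged sleeves that look alike from above: round tube, 44 mm outer diameter, 80 mm long, 0.25 kg, open at both ends, standing upright on a flange (56 mm diameter, 8 mm thick) round its lower end. Site: on the axis half-way up, 40 mm above the underside; z up the axis from the flange. Grasp it across the tube, above the flange
- sleeve_2_center (a point): one of two copper-coloured flanged sleeves that look alike from above: round tube, 44 mm outer diameter, 80 mm long, 0.25 kg, open at both ends, standing upright on a flange (56 mm diameter, 8 mm thick) round its lower end. Site: on the axis half-way up, 40 mm above the underside; z up the axis from the flange. Grasp it across the tube, above the flange
- gauge_pin: stepped gauge pin leaning 35 degrees from vertical, tip towards the left (+y), give or take 33 degrees of turn. Origin: centre of the flat round seat (58 mm wide) at its foot, 66 mm above the bench; z along the pin to its tip. Thick part 31 mm in diameter, z = 0 to 31 mm; cone (the step) to 23 mm diameter at z = 35; slim brass part 23 mm to z = 72, then a cone to 14 mm at the tip, z = 80 mm
- gauge: the fixed stand that carries the pin; steel base plate 110 x 84 x 12 mm (x, y, z), origin under its centre. A good sleeve stops on the step with its underside about 31 mm from the seat; a worn one slides over the thick part until its flange lies on the seat
- tray_green: green square tray fixed to the bench, 120 x 120 mm outside, 4 mm walls, rim 20 mm high, about 4 mm floor. Origin: centre of its underside on the bench; z up. For good sleeves
- tray_red: red square tray fixed to the bench, 120 x 120 mm outside, 4 mm walls, rim 20 mm high, about 4 mm floor. Origin: centre of its underside on the bench; z up. For worn sleeves
- solvent_bottle: loose bystander: white bottle, 71 mm diameter, 140 mm tall; origin under its centre
- label_box: loose bystander: tan carton 89 x 70 x 51 mm (x, y, z); origin under its centre
- swab_jar: loose bystander: blue jar of swabs, 58 mm diameter, 85 mm tall; origin under its centre
- finger_cots: loose bystander: white and blue carton 63 x 95 x 45 mm (x, y, z); origin under its centre
- loupe: loose bystander: black loupe, 39 mm diameter, 31 mm tall; origin under its centre
- stapler: loose bystander: blue stapler 114 x 29 x 38 mm (x, y, z); origin under its centre
- terminal: loose bystander: black hand-held terminal lying flat, 201 x 76 x 29 mm (x, y, z); origin under its centre
- sleeve_1: the same sleeve; origin: centre of its underside. One sleeve of the two is good, the other worn, and only the pin tells which. Good: bore 27 mm all through. Worn: bore 34 mm in the lower 50 mm and 27 mm above
- sleeve_2: the same sleeve; origin: centre of its underside. One sleeve of the two is good, the other worn, and only the pin tells which. Good: bore 27 mm all through. Worn: bore 34 mm in the lower 50 mm and 27 mm above
Mind the look-alikes: they are no part of the job. There is more than one size of the tray_red; the job needs the larger.

How it is judged:
By the outcome, as a careful person would: the job done as asked, in the order asked, and still so for the second after the job is handed in, with the robot touching nothing.
It also fails if it takes over 70 s, if anything falls off the work surface, if the arm or the gripper's body presses on something with over 40 N, if the wrist force passes 120 N, or if a joint passes its speed limit or range.

ROBOT

A 6-joint arm with a two-finger parallel gripper is mounted at the origin on the work surface; the furniture and walls round the work are solid. World frame = base frame: x ahead of the robot, y to its left, z up, the work surface at z = 0. Lengths are in m, angles in degrees, forces in N, time in s.
With the tool pointing down it reaches from about 0.375 to 0.9 m from the base axis. Payload 3.1 kg.
Tool frame: the origin (TCP) lies at the very end of the fingers, on their centre line; the grasp point (between the pads) lies 19 mm behind it; z points along the fingers, x is the direction in which the jaws open and shut, and the axes are right-handed (so a half turn about z gives the same grasp; the last joint's range is limited). The gripper opens to 87 mm and grips with 3 to 60 N. Pads are 19 mm wide; open, the fingers measure 117 mm over their backs; the gripper's body (75 mm by 190 mm) begins 51 mm behind the grasp point.
Start: joints at [-87.405, 30.224, 82.088, -0, 67.689, -10.227], TCP at [0.139, -0.609, 0.191] pointing down, gripper open.
Joint ranges: [-176.69, 176.69], [-43.24, 126.21], [12.49, 139.97], [-82, 262], [0, 151.66], [-163.58, 163.58]. Speed limits (degrees/s): [159.86, 159.86, 180, 180, 180, 180].

INTERFACE

Orientations are given as a 3x3 rotation matrix whose columns are the frame's x, y, z axes.
In Python, from rig import bot gives the robot as it stands.
- The arm moves only by the tool arm_command, never from a script. Its argument "plan" is a list of rows, each an object of numbers: "claw": the opening, from 0 (shut) to 1 (fully open); "dx", "dy", "dz": the shift along the tool's x, y, z in cm; "twist": the turn about the tool's z in degrees. A call has 1 to 8 rows; each row is the pose to reach, as a shift and turn from the pose measured when the call began, along the tool's axes at that moment; what a row does not reach only later rows make up. A row lasts 1/12 s, in which the tool goes at most 41.7 mm and 7.16 degrees, less where a joint would pass 70% of its speed; a pose out of reach is approached as far as the arm can. A call with a gripper value outside its range is refused whole. The fingers move at their own pace and stop on an object; the grip force is fixed at half the most. Time passes only in rows, so rows that repeat a pose let the fingers close. It gives the time, the measured TCP pose, the force and the opening at its end, in the units of the state.
- bot.read_state(): the state, without advancing time (a new reading comes with each control period).
- bot.capture(name): name is "side" or "top" or "wrist"; returns the picture (384x512x3 uint8, red, green, blue); there is no depth.
- bot.calibration(name): a dict with "intrinsics" (3x3 intrinsics, pixels), "rvec" (rotation vector, rad) and "tvec" (3), from world to camera coordinates, as OpenCV has them; the wrist camera has in their place "T_tool_cam" (4x4, takes a point from camera to tool coordinates, whose origin is the TCP and whose axes are the tool frame's). Camera axes: x right, y down, z forward; pixel columns grow to the right and rows downward; lengths in m; the calibration is good to about 2 mm. A picture is of the moment at which its call begins: read the wrist's pose just before it. calibration takes no time and is no camera call.
- bot.hand_in(): hands the job in, once; it reports no verdict.
The state is a dict: "time_s": time; "joint_positions": joint angles; "qvel": joint speeds; "tau": joint torques, N m; "position": TCP position; "tcp_rot": TCP orientation; "force": force on the tool from outside, world axes, zero at the start; "moment": the same for the moment, N m; "opening": opening from 0.0 (shut) to 1.0 (fully open).
Only numpy, scipy, OpenCV 4.12 (cv2) and the standard library are available. Lean on these libraries where they do the work, as an engineer would, in place of code of your own. Each camera call takes 0.05 s, during which the arm holds its last target.

## Working session

There is one attempt and no reset: what is moved stays moved. The work goes in short steps, Python scripts to look and compute and a tool call to move; the robot and the scene stay as the last step left them, time stands still between calls to the robot, and variables do not carry over. Pictures are saved under pics/ and viewed, and the job is handed in when it is done.

Besides the shell and the picture viewer there is one more tool, called after "Call:" by a JSON object that holds its "api" and its "payload", one argument or row to a line. arm_command: Moves the arm, as the interface text tells. Its arguments: {"type":"object","properties":{"plan":{"type":"array"}},"required":["plan"]}

```bash
ls; mkdir -p pics; python3 - <<'E'
from rig import bot
import cv2,numpy as np
s=bot.read_state();print(s)
for n in ["side","top","wrist"]:
    im=bot.capture(n);cv2.imwrite(f"pics/{n}0.png",im[:,:,::-1]);c=bot.calibration(n);print(n,c)
E
```

```text
pics
{'time_s': 0.0, 'joint_positions': array([-8.74052365e+01,  3.02801348e+01,  8.21582224e+01, -2.86735045e-03,
        6.76867638e+01, -1.02275162e+01]), 'qvel': array([-0.02815562, -0.02542155,  0.02799364,  0.05004925,  0.04384269,
        0.05193631]), 'tau': array([ 4.13173202e-04, -4.40045035e+01, -1.76594549e+01,  6.33702613e-02,
        5.84321085e-02, -1.57035120e-04]), 'position': array([ 0.13867844, -0.60858941,  0.18974897]), 'tcp_rot': array([[ 2.21946091e-01, -9.75058927e-01, -1.45113041e-04],
       [-9.75056552e-01, -2.21945875e-01,  2.17943714e-03],
       [-2.15728688e-03, -3.42224133e-04, -9.99997614e-01]]), 'force': array([-0.61746234,  0.52930669, -0.642492  ]), 'moment': array([ 0.00018528, -0.04017202,  0.02302767]), 'opening': 1.0021564796676836}
side {'intrinsics': array([[356.32482692,   0.        , 257.17783651],
       [  0.        , 356.32482692, 192.76443316],
       [  0.        ,   0.        ,   1.        ]]), 'rvec': array([ 2.28861729,  0.02817669, -0.04333336]), 'tvec': array([-0.51431025,  0.05455705,  1.2051537 ])}
top {'intrinsics': array([[379.17409782,   0.        , 247.66819903],
       [  0.        , 379.17409782, 193.11686567],
       [  0.        ,   0.        ,   1.        ]]), 'rvec': array([ 2.14163772, -2.14563423,  0.18035159]), 'tvec': array([0.00462938, 0.51305972, 1.09303156])}
wrist {'intrinsics': array([[270.1976341 ,   0.        , 257.85210535],
       [  0.        , 270.1976341 , 194.4160101 ],
       [  0.        ,   0.        ,   1.        ]]), 'T_tool_cam': array([[ 9.99999483e-01, -9.52634101e-04,  3.54582297e-04,
         7.61767870e-04],
       [ 8.11946811e-04,  9.58469671e-01,  2.85193320e-01,
        -7.79519427e-02],
       [-6.11541259e-04, -2.85192884e-01,  9.58469950e-01,
        -1.94146867e-01],
       [ 0.00000000e+00,  0.00000000e+00,  0.00000000e+00,
         1.00000000e+00]])}
```

View pics/side0.png

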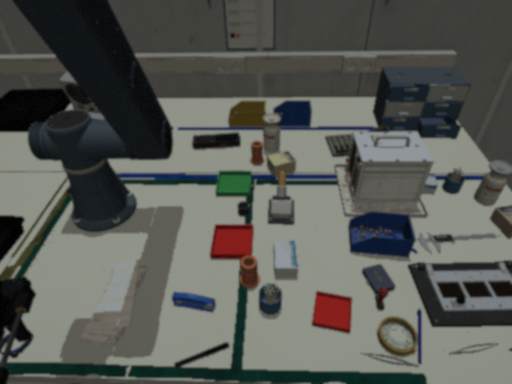

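View pics/top0.png

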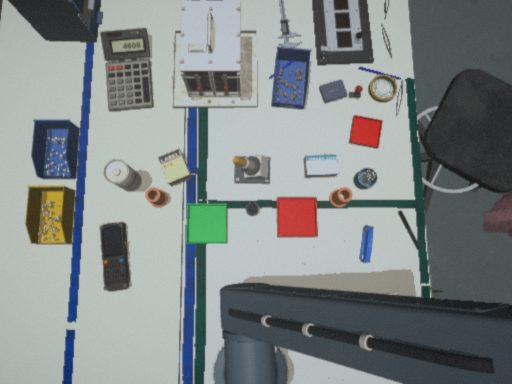

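View pics/wrist0.png

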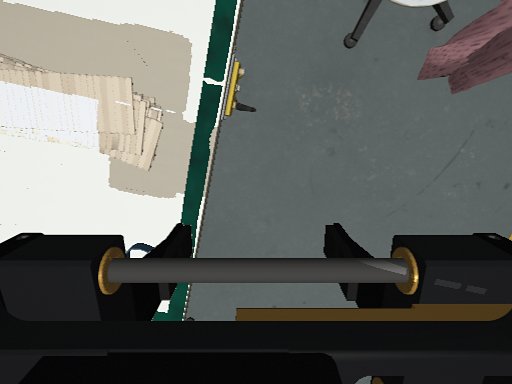

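The top view shows sleeves at about (157,197) and (341,197), and the gauge at (252,167) with its tip to the left. The green tray is at (208,223), the large red tray at (297,217) and the small red one at (366,131). Next I'll measure on enlarged crops.

```bash
cat > h.py <<'E'
import cv2,numpy as np
from rig import bot
def cam(n,st=None):
    c=bot.calibration(n);K=np.array(c["intrinsics"])
    if "rvec" in c:
        R=cv2.Rodrigues(c["rvec"])[0];t=c["tvec"]
    else:
        T=np.eye(4);T[:3,:3]=st["tcp_rot"];T[:3,3]=st["position"]
        M=np.linalg.inv(T@c["T_tool_cam"]);R=M[:3,:3];t=M[:3,3]
    return K,R,np.array(t)
def proj(C,P):
    K,R,t=C;p=(R@np.atleast_2d(P).T).T+t;p=p@K.T;return p[:,:2]/p[:,2:]
def onz(C,uv,z):
    K,R,t=C;d=R.T@np.linalg.inv(K)@np.array([uv[0],uv[1],1.]);o=-R.T@t
    return o+d*(z-o[2])/d[2]
def tri(C1,a,C2,b):
    P=[C[0]@np.c_[C[1],C[2]] for C in(C1,C2)]
    X=cv2.triangulatePoints(P[0],P[1],np.array(a,float),np.array(b,float))[:,0];return X[:3]/X[3]
def crop(im,x0,y0,x1,y1,f,name):
    c=cv2.resize(im[y0:y1,x0:x1,::-1],None,fx=f,fy=f,interpolation=cv2.INTER_CUBIC);cv2.imwrite("pics/"+name,c)
E
python3 - <<'E'
import cv2
t=cv2.imread("pics/top0.png")[:,:,::-1];s=cv2.imread("pics/side0.png")[:,:,::-1]
from h import *
crop(t,135,120,385,250,3.2,"t1.png");crop(s,200,130,370,340,2.8,"s1.png")
C=cam("top")
for n,u,z in [("s1",(156,193),.08),("s2",(343,193),.08),("green",(208,223),.02),("red",(297,217),.02),("gauge",(253,169),.012),("redsm",(366,131),.02)]: print(n,onz(C,u,z).round(3))
print(-cam("top")[1].T@cam("top")[2],-cam("side")[1].T@cam("side")[2])
E
```

```text
s1 [0.507 0.268 0.08 ]
s2 [ 0.507 -0.272  0.08 ]
green [0.426 0.123 0.02 ]
red [ 0.443 -0.145  0.02 ]
gauge [ 0.593 -0.013  0.012]
redsm [ 0.713 -0.368  0.02 ]
[0.33469376 0.01501479 1.16005359] [ 0.56252576 -0.85289247  0.82220809]
```

View pics/t1.png

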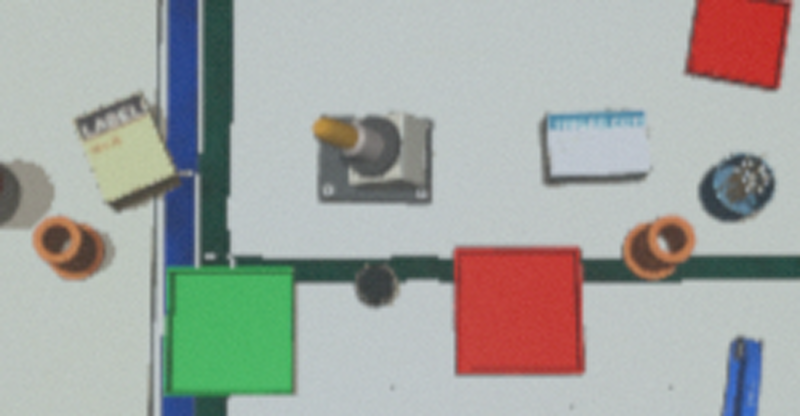

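View pics/s1.png

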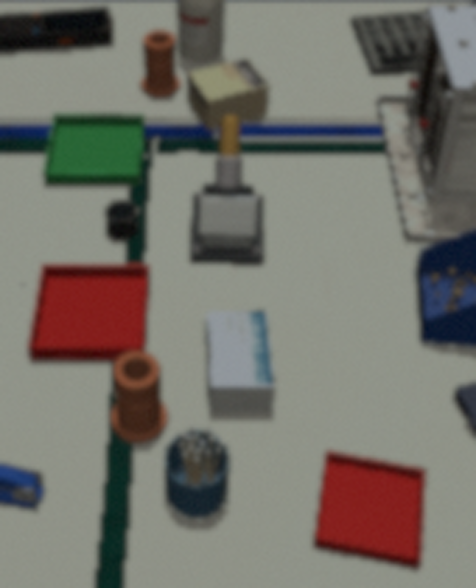

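```bash
cat > m1.py <<'E'
from h import *
C=cam("top");S=cam("side")
t=lambda x,y:(135+(x-1.1)/3.2,120+(y-1.1)/3.2)
s=lambda x,y:(200+(x-.9)/2.8,130+(y-.9)/2.8)
for n,a,z in [("s1",(57,239),.08),("s2",(674,239),.08),("s2flange",(654,258),.004),("s1fl",(75,260),.004),("green",(231,330),.02),("red",(519,311),.02),("gaugebase",(376,159),.012),("seat",(375,146),.066),("jar",(738,183),.085),("cots",(597,147),.045),("label",(127,150),.051),("bottle",(8,190),.07),("loupe",(376,285),.031)]: print(n,onz(C,t(*a),z).round(3))
print("tri s2",tri(C,t(674,239),S,s(137,370)),"s1",tri(C,t(57,239),S,s(158,41)))
print("tip",tri(C,t(321,127),S,s(231,117)))
E
python3 m1.py
```

```text
s1 [0.504 0.278 0.08 ]
s2 [ 0.503 -0.278  0.08 ]
s2flange [ 0.496 -0.279  0.004]
s1fl [0.495 0.278 0.004]
green [0.426 0.126 0.02 ]
red [ 0.444 -0.145  0.02 ]
gaugebase [ 0.592 -0.011  0.012]
seat [ 0.592 -0.009  0.066]
jar [ 0.553 -0.337  0.085]
cots [ 0.596 -0.219  0.045]
label [0.592 0.223 0.051]
bottle [0.55  0.327 0.07 ]
loupe [ 0.467 -0.01   0.031]
tri s2 [ 0.5032785  -0.27755051  0.08149447] s1 [0.50346032 0.27870186 0.07602885]
tip [0.5945382  0.03982146 0.13150338]
```

The tip triangulates to a height of 131.5 mm, exactly what it should be, and it leans about +y. I'll move over the right-hand sleeve first.

```bash
cat >> h.py <<'E'
def go(x,y,z,yaw=None,st=None):
    st=st or bot.read_state();R=st["tcp_rot"];d=R.T@(np.array([x,y,z])-st["position"])*100
    y0=np.degrees(np.arctan2(R[1,0],R[0,0]));tw=0 if yaw is None else -((yaw-y0+180)%360-180)
    print("t%.2f pos %s yaw %.1f op %.3f F %s j6 %.0f"%(st["time_s"],st["position"].round(4),y0,st["opening"],st["force"].round(1),st["joint_positions"][5]))
    print("-> dx %.2f dy %.2f dz %.2f twist %.1f"%(*d,tw))
E
python3 -c "
from h import *
go(.501,-.278,.19,15)"
```

```text
t0.15 pos [ 0.1387 -0.6088  0.19  ] yaw -77.2 op 1.001 F [ 0.2 -0.5 -0.1] j6 -10
-> dx -24.21 dy -42.67 dz 0.05 twist -92.2
```

Call:
{"api": "arm_command", "payload": {
  "plan": [
    {"claw": 1, "dx": -24.2, "dy": -42.7, "dz": 0, "twist": -92},
    {"claw": 1, "dx": -24.2, "dy": -42.7, "dz": 0, "twist": -92},
    {"claw": 1, "dx": -24.2, "dy": -42.7, "dz": 0, "twist": -92},
    {"claw": 1, "dx": -24.2, "dy": -42.7, "dz": 0, "twist": -92},
    {"claw": 1, "dx": -24.2, "dy": -42.7, "dz": 0, "twist": -92},
    {"claw": 1, "dx": -24.2, "dy": -42.7, "dz": 0, "twist": -92},
    {"claw": 0.75, "dx": -24.2, "dy": -42.7, "dz": 0, "twist": -92},
    {"claw": 0.75, "dx": -24.2, "dy": -42.7, "dz": 0, "twist": -92}
  ]
}}

```text
time_s: 0.82
position: [0.3859, -0.3828, 0.1905]
tcp_rot: [[0.942, -0.335, 0.0], [-0.335, -0.942, 0.001], [-0.0, -0.001, -1.0]]
force: [-0.3, -0.2, -0.8]
opening: 0.926
```

```bash
python3 -c "
from h import *
go(.501,-.278,.16,15)"
```

```text
t0.82 pos [ 0.3859 -0.3828  0.1905] yaw -19.5 op 0.926 F [-0.3 -0.2 -0.8] j6 -37
-> dx 7.35 dy -13.72 dz 3.06 twist -34.5
```

Call:
{"api": "arm_command", "payload": {
  "plan": [
    {"claw": 0.75, "dx": 7.3, "dy": -13.7, "dz": 3, "twist": -34},
    {"claw": 0.75, "dx": 7.3, "dy": -13.7, "dz": 3, "twist": -34},
    {"claw": 0.75, "dx": 7.3, "dy": -13.7, "dz": 3, "twist": -34},
    {"claw": 0.75, "dx": 7.3, "dy": -13.7, "dz": 3, "twist": -34},
    {"claw": 0.75, "dx": 7.3, "dy": -13.7, "dz": 3, "twist": -34},
    {"claw": 0.75, "dx": 7.3, "dy": -13.7, "dz": 3, "twist": -34}
  ]
}}

```text
time_s: 1.32
position: [0.5014, -0.2758, 0.1597]
tcp_rot: [[0.967, 0.255, -0.001], [0.255, -0.967, 0.002], [-0.001, -0.003, -1.0]]
force: [-0.3, -0.6, 0.4]
opening: 0.754
```

```bash
python3 -c "
from h import *
go(.501,-.278,.067,15)
st=bot.read_state();im=bot.capture('wrist');cv2.imwrite('pics/w1.png',im[:,:,::-1])
C=cam('wrist',st);print(proj(C,[[.501,-.278,.08],[.501,-.278,0]]))
"
```

```text
t1.32 pos [ 0.5014 -0.2758  0.1597] yaw 14.8 op 0.754 F [-0.3 -0.6  0.4] j6 -55
-> dx -0.09 dy 0.23 dz 9.27 twist -0.2
[[257.53496987 192.78322351]
 [257.66219167 176.23800212]]
```

View pics/w1.png

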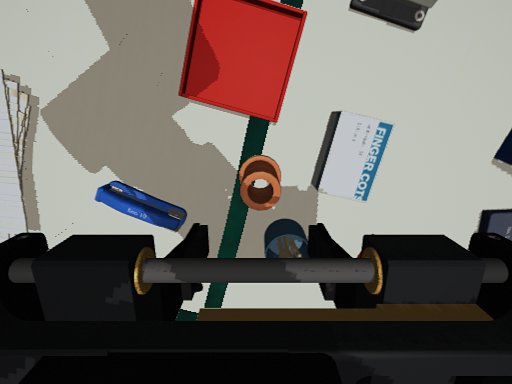

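```bash
python3 -c "
from h import *
st=bot.read_state();C=cam('wrist',st)
im=cv2.imread('pics/w1.png');hsv=cv2.cvtColor(im,cv2.COLOR_BGR2HSV)
crop(im[:,:,::-1],200,130,340,290,4,'w1c.png')
p=onz(C,(261,189.5),.08);print(p, onz(C,(283,238),.085))
go(p[0],p[1],.067,15)
"
```

```text
[ 0.50304708 -0.27503367  0.08      ] [ 0.53975828 -0.32087518  0.085     ]
t1.37 pos [ 0.5007 -0.2771  0.1601] yaw 14.5 op 0.753 F [0.  0.6 0.8] j6 -55
-> dx 0.28 dy -0.12 dz 9.31 twist -0.5
```

View pics/w1c.png

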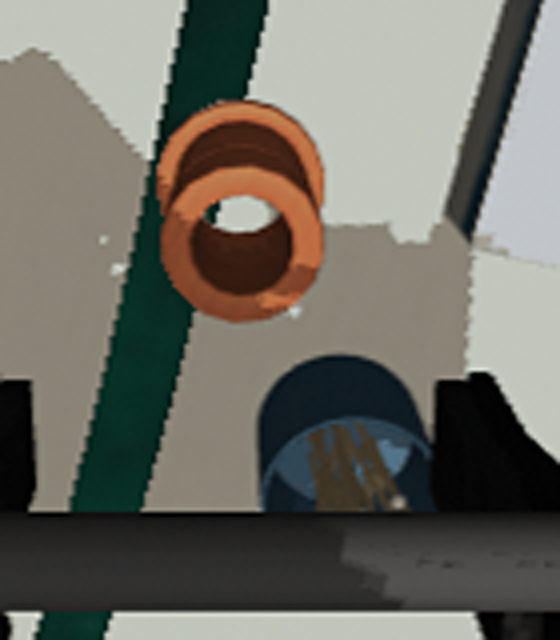

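Call:
{"api": "arm_command", "payload": {
  "plan": [
    {"claw": 0.75, "dx": 0.25, "dy": -0.15, "dz": 4, "twist": 0},
    {"claw": 0.75, "dx": 0.25, "dy": -0.15, "dz": 8, "twist": 0},
    {"claw": 0.75, "dx": 0.25, "dy": -0.15, "dz": 11, "twist": 0},
    {"claw": 0.75, "dx": 0.25, "dy": -0.15, "dz": 12.9, "twist": 0},
    {"claw": 0.75, "dx": 0.25, "dy": -0.15, "dz": 12.9, "twist": 0},
    {"claw": 0.3, "dx": 0.25, "dy": -0.15, "dz": 12.9, "twist": 0},
    {"claw": 0.3, "dx": 0.25, "dy": -0.15, "dz": 12.9, "twist": 0},
    {"claw": 0.3, "dx": 0.25, "dy": -0.15, "dz": 12.9, "twist": 0}
  ]
}}

```text
time_s: 2.03
position: [0.5037, -0.2763, 0.033]
tcp_rot: [[0.969, 0.248, 0.002], [0.248, -0.969, -0.001], [0.002, 0.001, -1.0]]
force: [-0.3, 0.4, 0.5]
opening: 0.603
```

Call:
{"api": "arm_command", "payload": {
  "plan": [
    {"claw": 0.3, "dx": 0, "dy": 0, "dz": 0},
    {"claw": 0.3, "dx": 0, "dy": 0, "dz": 0},
    {"claw": 0.3, "dx": 0, "dy": 0, "dz": 0},
    {"claw": 0.3, "dx": 0, "dy": 0, "dz": 0}
  ]
}}

```text
$.plan[0]: bad value
```

```bash
python3 -c "
from h import *
go(.503,-.275,.2,0)
"
```

```text
t2.03 pos [ 0.5037 -0.2763  0.033 ] yaw 14.4 op 0.603 F [-0.3  0.4  0.5] j6 -54
-> dx -0.00 dy -0.12 dz -16.70 twist 14.4
```

Call:
{"api": "arm_command", "payload": {
  "plan": [
    {"claw": 0.3, "dx": 0, "dy": 0, "dz": 0, "twist": 0},
    {"claw": 0.3, "dx": 0, "dy": 0, "dz": 0, "twist": 0},
    {"claw": 0.3, "dx": 0, "dy": 0, "dz": 0, "twist": 0},
    {"claw": 0.3, "dx": 0, "dy": 0, "dz": -4, "twist": 0},
    {"claw": 0.3, "dx": 0, "dy": 0, "dz": -8, "twist": 0},
    {"claw": 0.3, "dx": 0, "dy": 0, "dz": -12, "twist": 7},
    {"claw": 0.3, "dx": 0, "dy": 0, "dz": -16.5, "twist": 14},
    {"claw": 0.3, "dx": 0, "dy": 0, "dz": -16.5, "twist": 14}
  ]
}}

```text
time_s: 2.7
position: [0.5075, -0.2791, 0.2061]
tcp_rot: [[1.0, 0.003, 0.014], [0.003, -1.0, -0.011], [0.014, 0.011, -1.0]]
force: [1.7, -2.7, -2.2]
opening: 0.494
```

```bash
python3 -c "
from h import *
go(.592,-.05,.2,0)
"
```

```text
t2.70 pos [ 0.5075 -0.2791  0.2061] yaw 0.2 op 0.494 F [ 1.7 -2.7 -2.2] j6 -40
-> dx 8.52 dy -22.89 dz 0.49 twist 0.2
```

Call:
{"api": "arm_command", "payload": {
  "plan": [
    {"claw": 0.3, "dx": 8.6, "dy": -19, "dz": 0, "twist": 0},
    {"claw": 0.3, "dx": 8.6, "dy": -19, "dz": 0, "twist": 0},
    {"claw": 0.3, "dx": 8.6, "dy": -19, "dz": 0, "twist": 0},
    {"claw": 0.3, "dx": 8.6, "dy": -19, "dz": 0, "twist": 0},
    {"claw": 0.3, "dx": 8.6, "dy": -19, "dz": 0, "twist": 0},
    {"claw": 0.3, "dx": 8.6, "dy": -19, "dz": 0, "twist": 0},
    {"claw": 0.3, "dx": 8.6, "dy": -19, "dz": 0, "twist": 0}
  ]
}}

```text
time_s: 3.28
position: [0.5926, -0.0859, 0.2042]
tcp_rot: [[1.0, 0.009, 0.012], [0.009, -1.0, -0.01], [0.012, 0.01, -1.0]]
force: [-0.3, -0.7, -3.8]
opening: 0.49
```

```bash
python3 -c "
from h import *
st=bot.read_state();im=bot.capture('wrist');cv2.imwrite('pics/w2.png',im[:,:,::-1])
go(.592,0.04,.2,0,st)
C=cam('wrist',st);print(proj(C,[[.5945,.040,.1315],[.592,-.009,.066]]))
"
```

```text
t3.28 pos [ 0.5926 -0.0859  0.2042] yaw 0.5 op 0.490 F [-0.3 -0.7 -3.8] j6 -19
-> dx 0.05 dy -12.59 dz 0.29 twist 0.5
[[260.53810821  56.34958744]
 [256.74736734 113.21784422]]
```

View pics/w2.png

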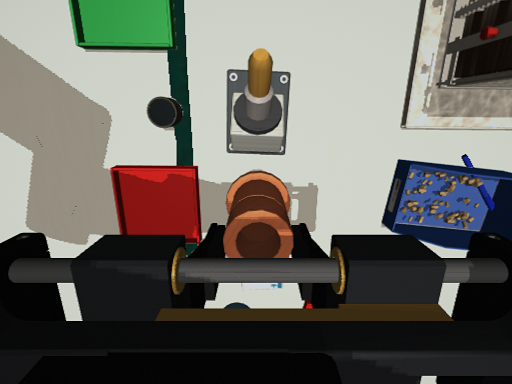

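```bash
python3 -c "
from h import *
im=cv2.imread('pics/w2.png')[:,:,::-1]
crop(im,200,35,330,135,6,'w2a.png');crop(im,200,155,320,265,5,'w2b.png')
"
```

```text
(no output)
```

View pics/w2a.png

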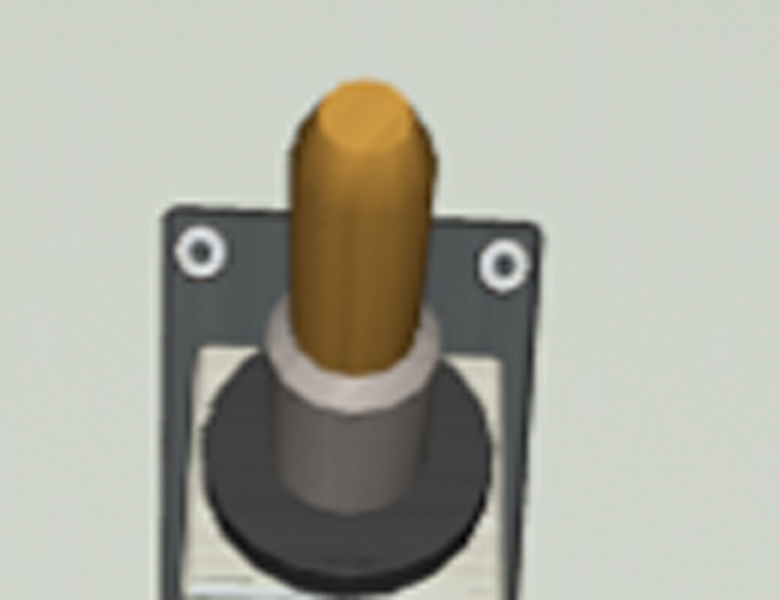

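View pics/w2b.png

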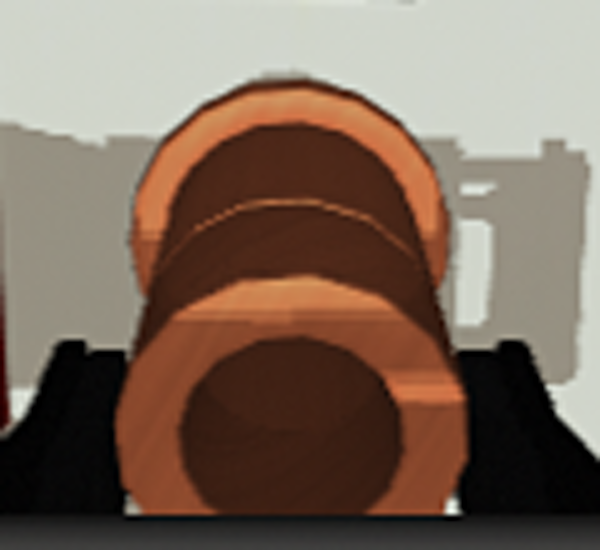

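```bash
python3 -c "
from h import *
st=dict(bot.read_state());st['position']=np.array([.5926,-.0859,.2042])
C=cam('wrist',st);a=onz(C,(260.9,54.4),.1315);b=onz(C,(257.8,112),.066);d=a-b
print(a,b,np.hypot(*d[:2]),np.degrees(np.arctan2(d[0],d[1])))
T=bot.calibration('wrist')['T_tool_cam']
print(onz(C,(258.2,240),.2042-.031+.08)-st['position'])
"
```

```text
[0.59511626 0.04150455 0.1315    ] [ 0.59339224 -0.0077073   0.066     ] 0.0492420402516146 2.0064030765918965
[-0.00067148  0.00671276  0.049     ]
```

```bash
python3 -c "
from h import *
st=bot.read_state();im=bot.capture('side');cv2.imwrite('pics/sd2.png',im[:,:,::-1])
C=cam('side');p=st['position'];print(p,proj(C,[p,p+[0,0,-.033],p+[0,0,.047],[.595,.041,.1315],[.593,-.008,.066]]))
crop(im,200,80,400,260,4,'sd2c.png')
W=cam('wrist',st);print(onz(W,(258.2,200),p[2]-.027)-p)
"
```

```text
[ 0.59201604 -0.0874942   0.20413721] [[282.47893882 178.97664377]
 [282.19071246 188.10582363]
 [282.91217215 165.25456477]
 [282.09711621 171.30172729]
 [281.25072973 197.09970143]]
[ 0.00030067  0.00632685 -0.027     ]
```

View pics/sd2c.png

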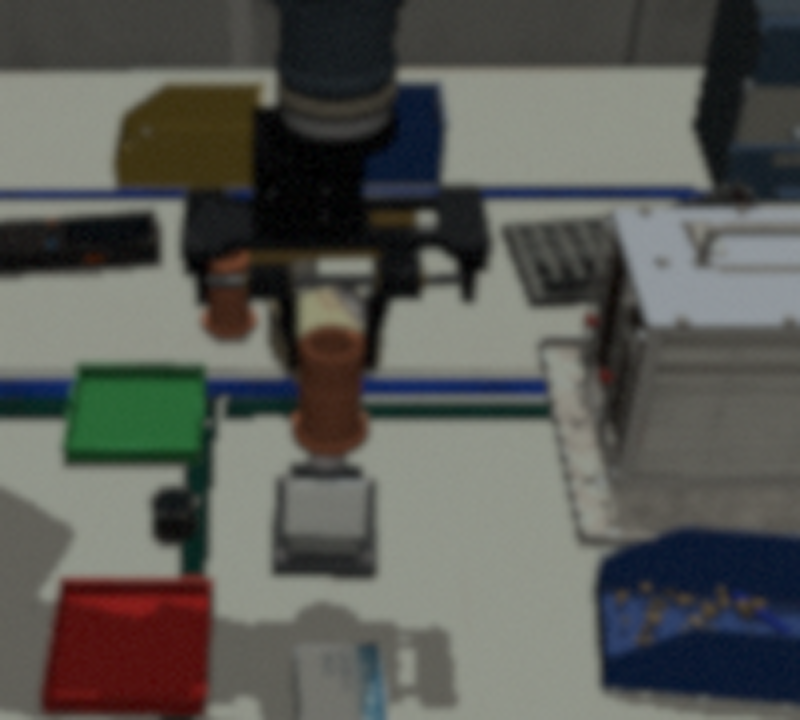

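```bash
python3 -c "
from h import *
go(.5945,.033,.195,-2)
"
```

```text
t3.38 pos [ 0.5918 -0.0886  0.2043] yaw 0.3 op 0.493 F [ 1.1 -0.7 -2.6] j6 -19
-> dx 0.31 dy -12.17 dz 0.80 twist 2.3
```

Call:
{"api": "arm_command", "payload": {
  "plan": [
    {"claw": 0.3, "dx": 0.3, "dy": -4, "dz": 0, "twist": 2},
    {"claw": 0.3, "dx": 0.3, "dy": -8, "dz": 0, "twist": 2},
    {"claw": 0.3, "dx": 0.3, "dy": -12.2, "dz": 0.8, "twist": 2},
    {"claw": 0.3, "dx": 0.3, "dy": -12.2, "dz": 0.8, "twist": 2},
    {"claw": 0.3, "dx": 0.3, "dy": -12.2, "dz": 0.8, "twist": 2},
    {"claw": 0.3, "dx": 0.3, "dy": -12.2, "dz": 0.8, "twist": 2}
  ]
}}

```text
time_s: 3.88
position: [0.594, 0.0319, 0.1946]
tcp_rot: [[0.999, -0.031, 0.011], [-0.031, -0.999, -0.011], [0.011, 0.011, -1.0]]
force: [1.0, -0.3, -3.1]
opening: 0.493
```

```bash
python3 -c "
from h import *
st=bot.read_state();im=bot.capture('side');im2=bot.capture('wrist');
p=st['position']
C=cam('side');print(proj(C,[p+[0,0,-.033],p+[0,0,.047],[.595,.041,.1315],[.593,-.008,.066]]))
go(.5945,.033,.1585,-2,st)
a=cv2.resize(im[100:230,220:350],None,fx=3,fy=3,interpolation=cv2.INTER_CUBIC);b=cv2.resize(im2[130:260,195:325],None,fx=3,fy=3,interpolation=cv2.INTER_CUBIC)
cv2.imwrite('pics/c3.png',np.hstack([a,b])[:,:,::-1])
"
```

```text
[[282.07086615 165.36146485]
 [282.72007629 143.46399373]
 [282.09711621 171.30172729]
 [281.25072973 197.09970143]]
t3.88 pos [0.594  0.0319 0.1946] yaw -1.8 op 0.493 F [ 1.  -0.3 -3.1] j6 -5
-> dx 0.00 dy -0.15 dz 3.61 twist 0.2
```

View pics/c3.png

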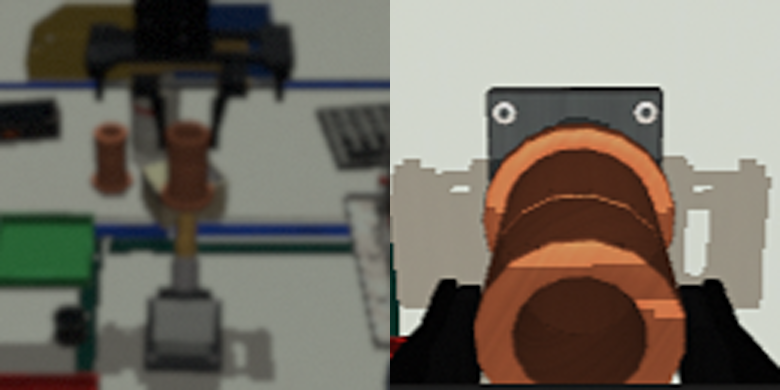

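Call:
{"api": "arm_command", "payload": {
  "plan": [
    {"claw": 0.3, "dx": 0, "dy": 0, "dz": 1, "twist": 0},
    {"claw": 0.3, "dx": 0, "dy": 0, "dz": 2, "twist": 0},
    {"claw": 0.3, "dx": 0, "dy": 0, "dz": 3, "twist": 0},
    {"claw": 0.3, "dx": 0, "dy": 0, "dz": 3.3, "twist": 0},
    {"claw": 0.3, "dx": 0, "dy": 0, "dz": 3.6, "twist": 0},
    {"claw": 0.3, "dx": 0, "dy": 0, "dz": 3.6, "twist": 0}
  ]
}}

```text
time_s: 4.48
position: [0.5944, 0.0308, 0.1578]
tcp_rot: [[0.999, -0.033, 0.01], [-0.033, -0.999, -0.011], [0.01, 0.011, -1.0]]
force: [-1.1, -0.2, -2.6]
opening: 0.491
```

Call:
{"api": "arm_command", "payload": {
  "plan": [
    {"claw": 0.3, "dx": 0, "dy": 0, "dz": 0.3, "twist": 0},
    {"claw": 0.3, "dx": 0, "dy": 0, "dz": 0.5, "twist": 0},
    {"claw": 0.3, "dx": 0, "dy": 0, "dz": 0.5, "twist": 0}
  ]
}}

```text
time_s: 4.73
position: [0.5943, 0.0309, 0.1525]
tcp_rot: [[0.999, -0.033, 0.009], [-0.033, -0.999, -0.011], [0.01, 0.01, -1.0]]
force: [0.2, -0.9, -3.4]
opening: 0.49
```

```bash
python3 -c "
from h import *
st=bot.read_state();im=bot.capture('side');im2=bot.capture('wrist');
go(.5945,.033,.1585,-2,st);print(st['moment'])
a=cv2.resize(im[110:210,230:330],None,fx=4,fy=4,interpolation=cv2.INTER_CUBIC);b=cv2.resize(im2[130:230,205:305],None,fx=4,fy=4,interpolation=cv2.INTER_CUBIC)
cv2.imwrite('pics/c4.png',np.hstack([a,b])[:,:,::-1])
"
```

```text
t4.73 pos [0.5943 0.0309 0.1525] yaw -1.9 op 0.490 F [ 0.2 -0.9 -3.4] j6 -5
-> dx 0.02 dy -0.21 dz -0.60 twist 0.1
[-0.01305276 -0.05267389  0.02607048]
```

View pics/c4.png

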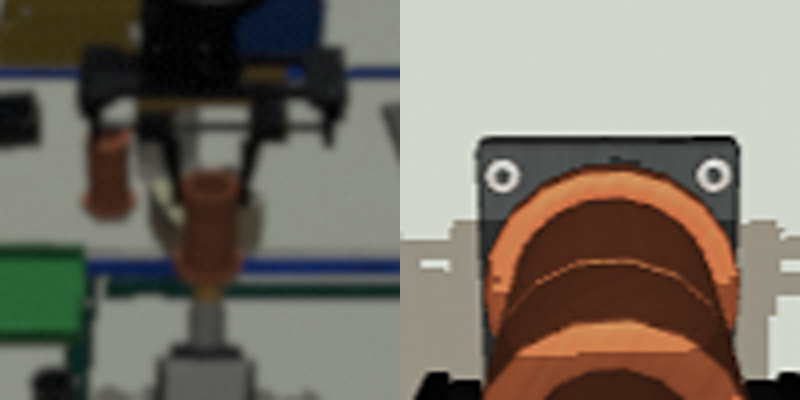

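Call:
{"api": "arm_command", "payload": {
  "plan": [
    {"claw": 0.3, "dx": 0, "dy": -0.5, "dz": 0.2, "twist": 0},
    {"claw": 0.3, "dx": 0, "dy": -1.0, "dz": 0.4, "twist": 0},
    {"claw": 0.3, "dx": 0, "dy": -1.3, "dz": 0.5, "twist": 0},
    {"claw": 0.3, "dx": 0, "dy": -1.3, "dz": 0.5, "twist": 0}
  ]
}}

```text
time_s: 5.17
position: [0.596, 0.044, 0.1482]
tcp_rot: [[0.999, -0.031, 0.012], [-0.031, -0.999, -0.012], [0.013, 0.011, -1.0]]
force: [0.4, -1.9, -1.4]
opening: 0.488
```

```bash
cat > look.py <<'E'
from h import *
import sys
st=bot.read_state();im=bot.capture('side');im2=bot.capture('wrist');
go(.5945,.033,.1585,-2,st);print(st['moment'].round(2))
a=cv2.resize(im[110:210,230:330],None,fx=4,fy=4,interpolation=cv2.INTER_CUBIC);b=cv2.resize(im2[110:260,185:335],(400,400),interpolation=cv2.INTER_CUBIC)
cv2.imwrite('pics/'+sys.argv[1],np.hstack([a,b])[:,:,::-1])
E
python3 look.py c5.png
```

```text
t5.17 pos [0.596  0.044  0.1482] yaw -1.8 op 0.488 F [ 0.4 -1.9 -1.4] j6 -4
-> dx -0.10 dy 1.12 dz -1.02 twist 0.2
[-0.6  -0.34 -0.01]
```

View pics/c5.png

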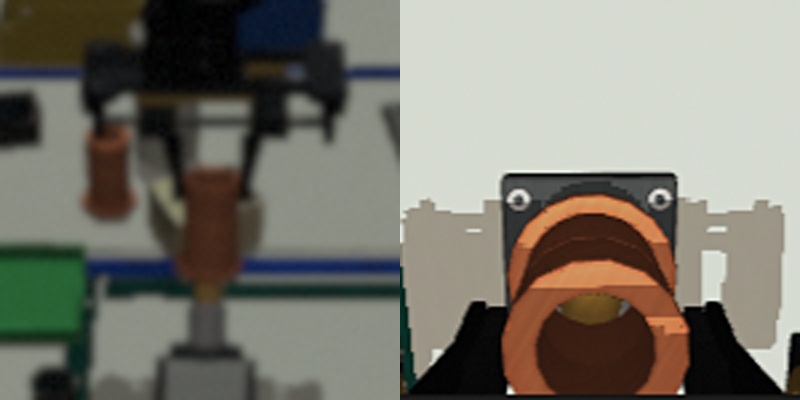

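Contact is light and the sleeve is pivoting; the brass tip can be seen inside the bore. I'll carry on.

Call:
{"api": "arm_command", "payload": {
  "plan": [
    {"claw": 0.3, "dx": 0, "dy": -0.5, "dz": 0.15, "twist": 0},
    {"claw": 0.3, "dx": 0, "dy": -1.0, "dz": 0.35, "twist": 0},
    {"claw": 0.3, "dx": 0, "dy": -1.5, "dz": 0.5, "twist": 0},
    {"claw": 0.3, "dx": 0, "dy": -1.5, "dz": 0.5, "twist": 0}
  ]
}}

```text
time_s: 5.6
position: [0.5961, 0.0594, 0.1425]
tcp_rot: [[0.999, -0.031, 0.011], [-0.031, -0.999, -0.012], [0.012, 0.011, -1.0]]
force: [0.4, -2.6, -2.8]
opening: 0.487
```

```bash
python3 look.py c6.png
```

```text
t5.60 pos [0.5961 0.0594 0.1425] yaw -1.8 op 0.487 F [ 0.4 -2.6 -2.8] j6 -2
-> dx -0.06 dy 2.66 dz -1.57 twist 0.2
[-0.75 -0.38  0.03]
```

View pics/c6.png

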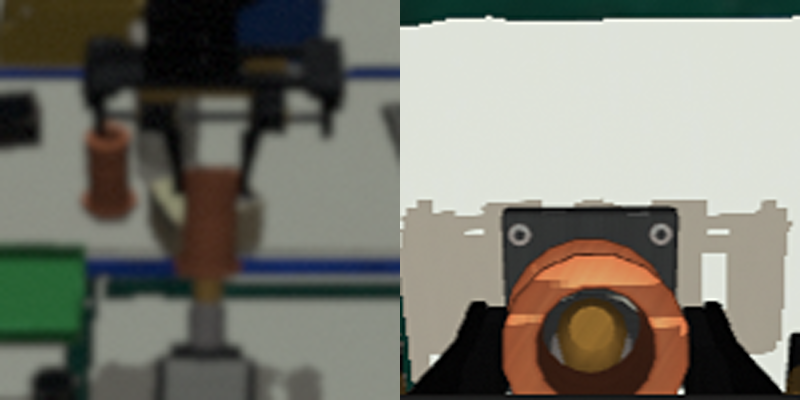

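Call:
{"api": "arm_command", "payload": {
  "plan": [
    {"claw": 0.3, "dx": 0, "dy": -0.2, "dz": 0.3, "twist": 0},
    {"claw": 0.3, "dx": 0, "dy": 0.1, "dz": 0.7, "twist": 0},
    {"claw": 0.3, "dx": 0, "dy": 0.4, "dz": 1.1, "twist": 0},
    {"claw": 0.3, "dx": 0, "dy": 0.6, "dz": 1.3, "twist": 0},
    {"claw": 0.3, "dx": 0, "dy": 0.6, "dz": 1.3, "twist": 0}
  ]
}}

```text
time_s: 6.12
position: [0.5955, 0.0523, 0.1289]
tcp_rot: [[0.999, -0.032, 0.01], [-0.032, -0.999, -0.011], [0.01, 0.011, -1.0]]
force: [1.5, -1.9, -3.6]
opening: 0.49
```

```bash
python3 look.py c7.png
```

```text
t6.12 pos [0.5955 0.0523 0.1289] yaw -1.8 op 0.490 F [ 1.5 -1.9 -3.6] j6 -3
-> dx -0.01 dy 1.97 dz -2.94 twist 0.2
[-0.4  -0.27  0.02]
```

View pics/c7.png

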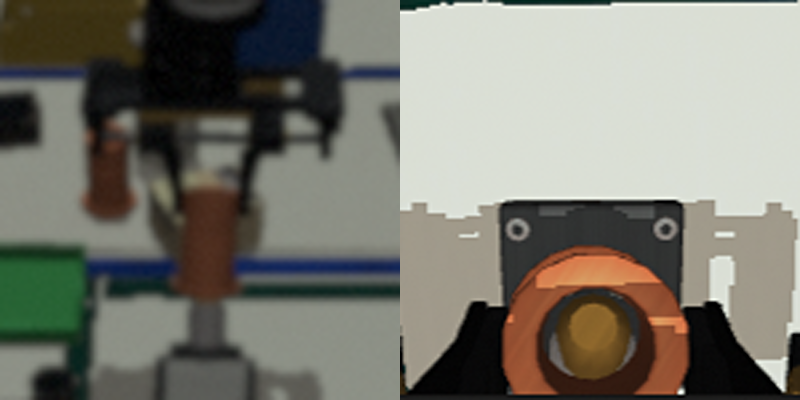

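Call:
{"api": "arm_command", "payload": {
  "plan": [
    {"claw": 0.7, "dx": 0, "dy": 0, "dz": 0, "twist": 0},
    {"claw": 0.7, "dx": 0, "dy": 0, "dz": 0, "twist": 0},
    {"claw": 0.7, "dx": 0, "dy": 0, "dz": 0, "twist": 0},
    {"claw": 0.7, "dx": 0, "dy": 0, "dz": 0, "twist": 0},
    {"claw": 0.7, "dx": 0, "dy": 0, "dz": 0, "twist": 0},
    {"claw": 0.7, "dx": 0, "dy": 0, "dz": 0, "twist": 0},
    {"claw": 0.7, "dx": 0, "dy": 0, "dz": 0, "twist": 0},
    {"claw": 0.7, "dx": 0, "dy": 0, "dz": 0, "twist": 0}
  ]
}}

```text
time_s: 6.88
position: [0.5955, 0.0526, 0.1293]
tcp_rot: [[0.999, -0.032, 0.01], [-0.032, -0.999, -0.011], [0.01, 0.011, -1.0]]
force: [0.5, -0.1, -0.0]
opening: 0.693
```

```bash
python3 look.py c8.png
```

```text
t6.88 pos [0.5955 0.0526 0.1293] yaw -1.8 op 0.693 F [ 0.5 -0.1 -0. ] j6 -3
-> dx -0.01 dy 1.99 dz -2.90 twist 0.2
[-0.01 -0.09 -0.06]
```

View pics/c8.png

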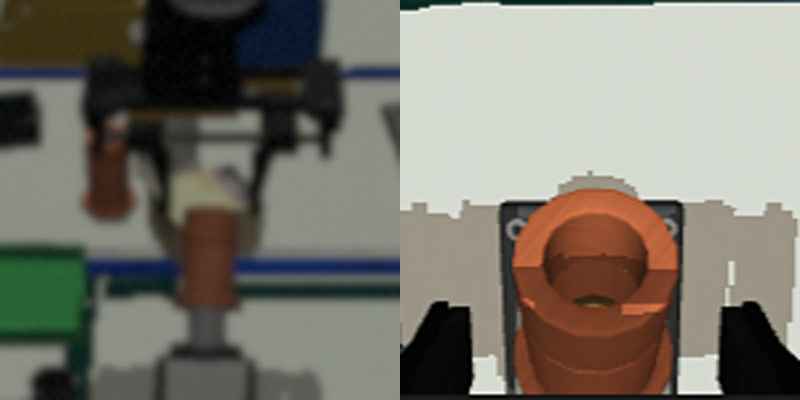

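```bash
cat > chk.py <<'E'
from h import *
st=bot.read_state();W=cam('wrist',st);S=cam('side')
lean=np.array([np.sin(np.radians(2))*np.sin(np.radians(35)),np.cos(np.radians(2))*np.sin(np.radians(35)),np.cos(np.radians(35))])
for f in ([.594,-.006,.066],[.593,-.008,.066]):
  f=np.array(f)
  for n,z in (("good",32),("home",0)):
    print(n,"top",proj(W,f+lean*(z+80)*1e-3).round(1),proj(S,f+lean*(z+80)*1e-3).round(1),"bot",proj(S,f+lean*z*1e-3).round(1),(f+lean*(z+80)*1e-3).round(3))
E
python3 chk.py
```

```text
good top [[259.5 227.4]] [[282.6 161.3]] bot [[281.8 186.7]] [0.596 0.058 0.158]
home top [[258.9 235.2]] [[282.3 171.5]] bot [[281.6 196.7]] [0.596 0.04  0.132]
good top [[258.1 230.2]] [[282.3 161.7]] bot [[281.5 187.1]] [0.595 0.056 0.158]
home top [[257.7 237.5]] [[282.  171.9]] bot [[281.3 197.1]] [0.595 0.038 0.132]
```

```bash
python3 -c "
from h import *
im=bot.capture('wrist');cv2.imwrite('pics/w9.png',im[:,:,::-1]);crop(im,200,150,320,270,5,'w9c.png')
im=bot.capture('side');crop(im,250,130,320,215,7,'s9c.png')
"
```

```text
(no output)
```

View pics/w9c.png

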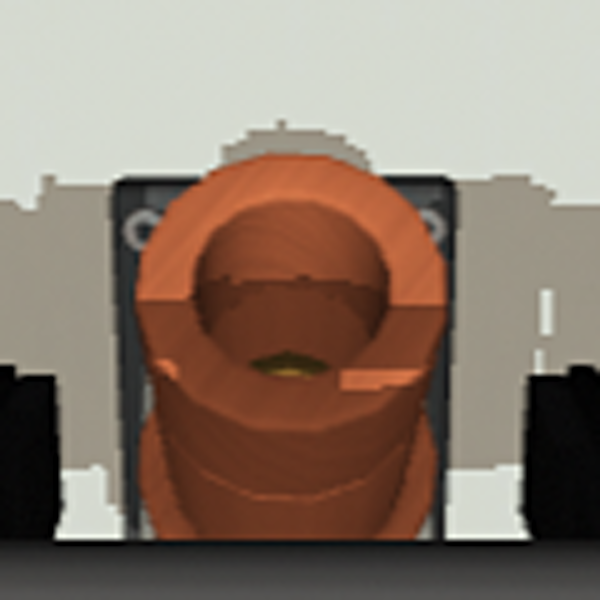

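View pics/s9c.png

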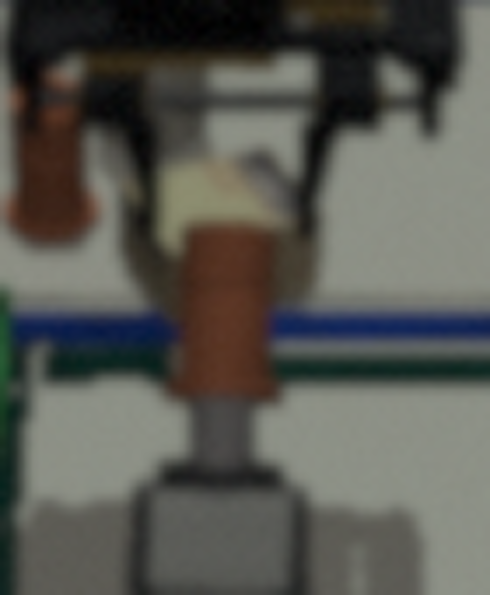

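```bash
python3 -c "
from h import *
st=bot.read_state();W=cam('wrist',st);S=cam('side')
b=np.array([.594,-.007,.066])+32e-3*np.array([.02,.573,.819])
for z in np.arange(.14,.166,.003):
  p=onz(W,(258.4,208),z);d=p-b;print(z.round(3),p.round(4),np.linalg.norm(d).round(4),np.degrees(np.arctan2(d[1],d[2])).round(1),proj(S,p).round(1))
"
```

```text
0.14 [0.596  0.0653 0.14  ] 0.0721 48.5 [[282.3 164.5]]
0.143 [0.596  0.0664 0.143 ] 0.0749 47.3 [[282.4 163.6]]
0.146 [0.596  0.0675 0.146 ] 0.0778 46.2 [[282.4 162.6]]
0.149 [0.596  0.0686 0.149 ] 0.0807 45.2 [[282.4 161.6]]
0.152 [0.596  0.0697 0.152 ] 0.0836 44.3 [[282.4 160.7]]
0.155 [0.596  0.0708 0.155 ] 0.0865 43.4 [[282.4 159.7]]
0.158 [0.596  0.0719 0.158 ] 0.0894 42.6 [[282.4 158.7]]
0.161 [0.596 0.073 0.161] 0.0924 41.9 [[282.5 157.7]]
0.164 [0.596  0.0741 0.164 ] 0.0954 41.2 [[282.5 156.8]]
```

Call:
{"api": "arm_command", "payload": {
  "plan": [
    {"claw": 0.7, "dx": 0, "dy": 0.3, "dz": 1.0, "twist": 0},
    {"claw": 0.7, "dx": 0, "dy": 0.6, "dz": 2.0, "twist": 0},
    {"claw": 0.4, "dx": 0, "dy": 0.6, "dz": 2.1, "twist": 0},
    {"claw": 0.3, "dx": 0, "dy": 0.6, "dz": 2.1, "twist": 0},
    {"claw": 0.3, "dx": 0, "dy": 0.6, "dz": 2.1, "twist": 0},
    {"claw": 0.3, "dx": 0, "dy": 0.6, "dz": 2.1, "twist": 0},
    {"claw": 0.3, "dx": 0, "dy": 0.6, "dz": 2.1, "twist": 0},
    {"claw": 0.3, "dx": 0, "dy": 0.6, "dz": 2.1, "twist": 0}
  ]
}}

```text
time_s: 7.75
position: [0.5955, 0.0462, 0.1083]
tcp_rot: [[0.999, -0.032, 0.01], [-0.032, -0.999, -0.012], [0.01, 0.011, -1.0]]
force: [0.3, -0.4, -2.5]
opening: 0.446
```

Call:
{"api": "arm_command", "payload": {
  "plan": [
    {"claw": 0.3, "dx": 0, "dy": 0, "dz": 0, "twist": 0},
    {"claw": 0.3, "dx": 0, "dy": 0.3, "dz": -0.3, "twist": 0},
    {"claw": 0.3, "dx": 0, "dy": 0.6, "dz": -0.6, "twist": 0},
    {"claw": 0.3, "dx": 0, "dy": 0.6, "dz": -0.6, "twist": 0}
  ]
}}

```text
time_s: 8.08
position: [0.5955, 0.0397, 0.1149]
tcp_rot: [[0.999, -0.032, 0.01], [-0.032, -0.999, -0.012], [0.011, 0.012, -1.0]]
force: [0.2, -0.7, -3.5]
opening: 0.44
```

```bash
python3 look.py c10.png
```

```text
t8.08 pos [0.5955 0.0397 0.1149] yaw -1.8 op 0.440 F [ 0.2 -0.7 -3.5] j6 -4
-> dx -0.03 dy 0.73 dz -4.36 twist 0.2
[ 0.01 -0.11 -0.05]
```

View pics/c10.png

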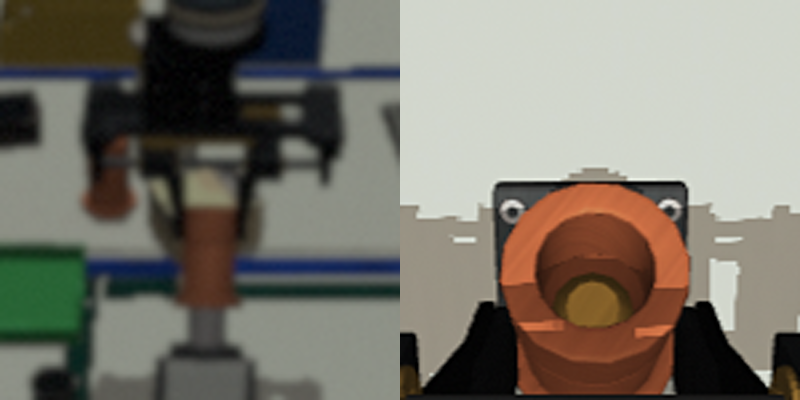

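```bash
python3 -c "
from h import *
st=bot.read_state();W=cam('wrist',st);S=cam('side');
im=bot.capture('wrist');crop(im,200,150,320,270,5,'w11c.png')
b=np.array([.594,-.007,.066])+32e-3*np.array([.02,.573,.819])
for z in np.arange(.14,.166,.003):
  p=onz(W,(258.4,209),z);d=p-b;print(z.round(3),p.round(4),np.linalg.norm(d).round(4),np.degrees(np.arctan2(d[1],d[2])).round(1),proj(S,p).round(1))
print(proj(W,[[.595,.041,.1315],[.595,.039,.1315]]))
im=bot.capture('top');crop(im,200,120,300,200,6,'t11.png')
"
```

```text
0.14 [0.5958 0.0576 0.14  ] 0.0665 44.1 [[282.3 166. ]]
0.143 [0.5958 0.0587 0.143 ] 0.0695 43.0 [[282.3 165. ]]
0.146 [0.5958 0.0598 0.146 ] 0.0724 42.0 [[282.3 164. ]]
0.149 [0.5958 0.0609 0.149 ] 0.0754 41.1 [[282.4 163.1]]
0.152 [0.5958 0.062  0.152 ] 0.0784 40.3 [[282.4 162.1]]
0.155 [0.5958 0.0631 0.155 ] 0.0814 39.5 [[282.4 161.1]]
0.158 [0.5958 0.0643 0.158 ] 0.0844 38.8 [[282.4 160.1]]
0.161 [0.5958 0.0654 0.161 ] 0.0875 38.2 [[282.4 159.2]]
0.164 [0.5958 0.0665 0.164 ] 0.0905 37.5 [[282.4 158.2]]
[[257.93032155 226.81785467]
 [258.0231988  229.40047264]]
```

View pics/w11c.png

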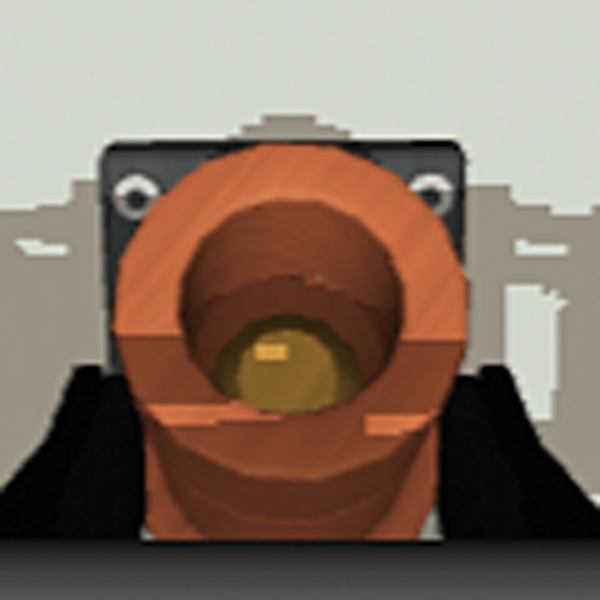

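View pics/t11.png

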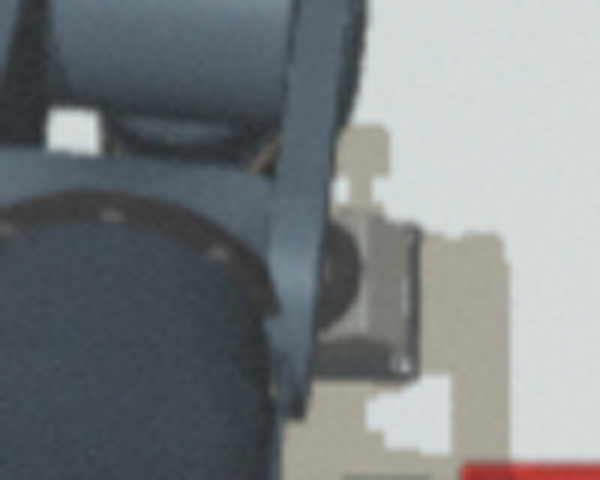

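Call:
{"api": "arm_command", "payload": {
  "plan": [
    {"claw": 0.7, "dx": 0, "dy": 0, "dz": 0, "twist": 0},
    {"claw": 0.7, "dx": 0, "dy": 0, "dz": 0, "twist": 0},
    {"claw": 0.7, "dx": 0, "dy": -0.4, "dz": 0.3, "twist": 0},
    {"claw": 0.7, "dx": 0, "dy": -1.2, "dz": 0.7, "twist": 0},
    {"claw": 0.7, "dx": 0, "dy": -1.8, "dz": 1.15, "twist": 0},
    {"claw": 0.7, "dx": 0, "dy": -1.8, "dz": 1.15, "twist": 0},
    {"claw": 0.3, "dx": 0, "dy": -1.8, "dz": 1.15, "twist": 0},
    {"claw": 0.3, "dx": 0, "dy": -1.8, "dz": 1.15, "twist": 0}
  ]
}}

```text
time_s: 8.95
position: [0.5959, 0.0584, 0.1025]
tcp_rot: [[0.999, -0.031, 0.01], [-0.031, -0.999, -0.012], [0.01, 0.011, -1.0]]
force: [0.2, -0.1, -0.8]
opening: 0.618
```

Call:
{"api": "arm_command", "payload": {
  "plan": [
    {"claw": 0.3, "dx": 0, "dy": 0, "dz": 0, "twist": 0},
    {"claw": 0.3, "dx": 0, "dy": 0, "dz": 0, "twist": 0},
    {"claw": 0.3, "dx": 0, "dy": 0, "dz": 0, "twist": 0},
    {"claw": 0.3, "dx": 0, "dy": 0, "dz": 0, "twist": 0}
  ]
}}

```text
time_s: 9.28
position: [0.596, 0.0582, 0.1026]
tcp_rot: [[0.999, -0.032, 0.01], [-0.032, -0.999, -0.012], [0.01, 0.011, -1.0]]
force: [0.1, -0.3, -0.3]
opening: 0.49
```

```bash
python3 look.py c12.png
```

```text
t9.28 pos [0.596  0.0582 0.1026] yaw -1.8 op 0.490 F [ 0.1 -0.3 -0.3] j6 -2
-> dx -0.02 dy 2.59 dz -5.56 twist 0.2
[-0.03 -0.1  -0.01]
```

View pics/c12.png

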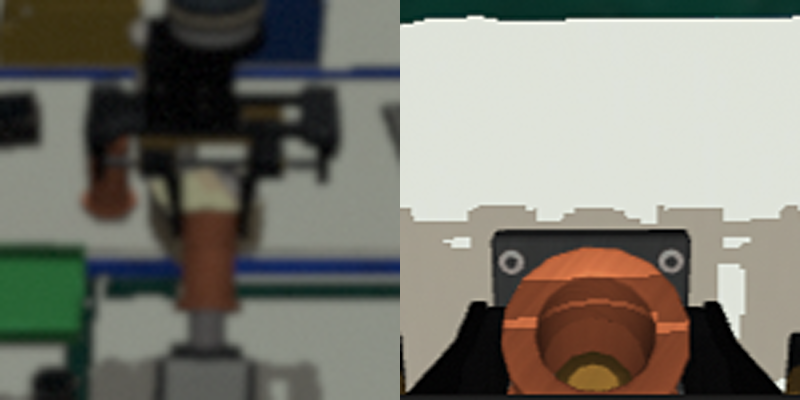

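Call:
{"api": "arm_command", "payload": {
  "plan": [
    {"claw": 0.3, "dx": 0, "dy": 0.4, "dz": -0.6, "twist": 0},
    {"claw": 0.3, "dx": 0, "dy": 0.8, "dz": -1.2, "twist": 0},
    {"claw": 0.3, "dx": 0, "dy": 1.4, "dz": -1.8, "twist": 0},
    {"claw": 0.3, "dx": 0, "dy": 1.4, "dz": -1.8, "twist": 0}
  ]
}}

```text
time_s: 9.72
position: [0.5946, 0.0445, 0.1212]
tcp_rot: [[0.999, -0.033, 0.008], [-0.033, -0.999, -0.01], [0.009, 0.01, -1.0]]
force: [-0.9, 4.2, -3.5]
opening: 0.488
```

```bash
python3 look.py c13.png; python3 chk.py
```

```text
t9.72 pos [0.5946 0.0445 0.1212] yaw -1.9 op 0.488 F [-0.9  4.2 -3.5] j6 -4
-> dx 0.06 dy 1.18 dz -3.72 twist 0.1
[ 0.91  0.11 -0.05]
good top [[260.5 221. ]] [[282.6 161.3]] bot [[281.8 186.7]] [0.596 0.058 0.158]
home top [[259.8 230.2]] [[282.3 171.5]] bot [[281.6 196.7]] [0.596 0.04  0.132]
good top [[259. 224.]] [[282.3 161.7]] bot [[281.5 187.1]] [0.595 0.056 0.158]
home top [[258.5 232.7]] [[282.  171.9]] bot [[281.3 197.1]] [0.595 0.038 0.132]
```

View pics/c13.png

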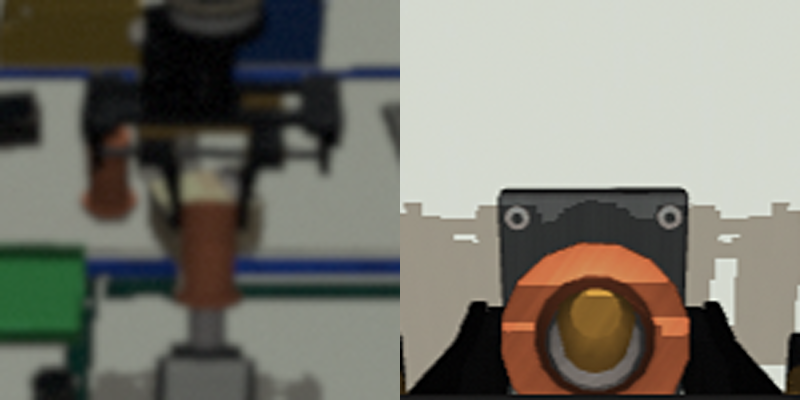

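Call:
{"api": "arm_command", "payload": {
  "plan": [
    {"claw": 0.3, "dx": 0, "dy": 0.1, "dz": 0.4, "twist": 0},
    {"claw": 0.3, "dx": 0, "dy": 0.35, "dz": 0.8, "twist": 0},
    {"claw": 0.3, "dx": 0, "dy": 0.6, "dz": 1.1, "twist": 0},
    {"claw": 0.3, "dx": 0, "dy": 0.6, "dz": 1.1, "twist": 0}
  ]
}}

```text
time_s: 10.15
position: [0.595, 0.0409, 0.1104]
tcp_rot: [[0.999, -0.035, 0.01], [-0.034, -0.999, -0.006], [0.01, 0.006, -1.0]]
force: [0.1, 9.9, -1.2]
opening: 0.488
```

```bash
python3 look.py c14.png
```

```text
t10.15 pos [0.595  0.0409 0.1104] yaw -2.0 op 0.488 F [ 0.1  9.9 -1.2] j6 -4
-> dx 0.03 dy 0.81 dz -4.81 twist 0.0
[ 1.87 -0.04 -0.04]
```

View pics/c14.png

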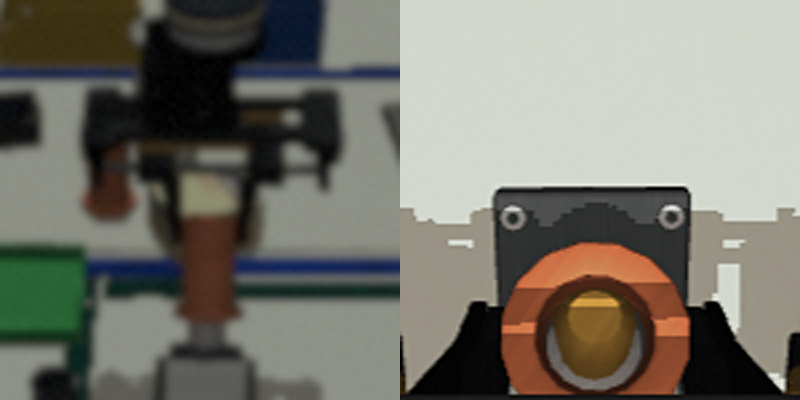

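Call:
{"api": "arm_command", "payload": {
  "plan": [
    {"claw": 0.3, "dx": 0, "dy": -0.3, "dz": 0.2, "twist": 0},
    {"claw": 0.3, "dx": 0, "dy": -0.2, "dz": 0.6, "twist": 0},
    {"claw": 0.3, "dx": 0, "dy": -0.2, "dz": 0.6, "twist": 0},
    {"claw": 0.7, "dx": 0, "dy": -0.2, "dz": 0.6, "twist": 0},
    {"claw": 0.7, "dx": 0, "dy": -0.2, "dz": 0.6, "twist": 0},
    {"claw": 0.7, "dx": 0, "dy": -0.2, "dz": 0.6, "twist": 0},
    {"claw": 0.7, "dx": 0, "dy": -0.2, "dz": 0.6, "twist": 0},
    {"claw": 0.7, "dx": 0, "dy": -0.2, "dz": 0.6, "twist": 0}
  ]
}}

```text
time_s: 10.92
position: [0.5955, 0.0428, 0.1045]
tcp_rot: [[0.999, -0.034, 0.011], [-0.034, -0.999, -0.007], [0.011, 0.006, -1.0]]
force: [0.4, 0.0, 0.3]
opening: 0.688
```

```bash
python3 look.py c15.png; python3 chk.py
```

```text
t10.92 pos [0.5955 0.0428 0.1045] yaw -1.9 op 0.688 F [0.4 0.  0.3] j6 -4
-> dx -0.00 dy 1.02 dz -5.39 twist 0.1
[ 0.   -0.07 -0.01]
good top [[260.  229.2]] [[282.6 161.3]] bot [[281.8 186.7]] [0.596 0.058 0.158]
home top [[259.2 238. ]] [[282.3 171.5]] bot [[281.6 196.7]] [0.596 0.04  0.132]
good top [[258.3 232.5]] [[282.3 161.7]] bot [[281.5 187.1]] [0.595 0.056 0.158]
home top [[257.9 240.7]] [[282.  171.9]] bot [[281.3 197.1]] [0.595 0.038 0.132]
```

View pics/c15.png

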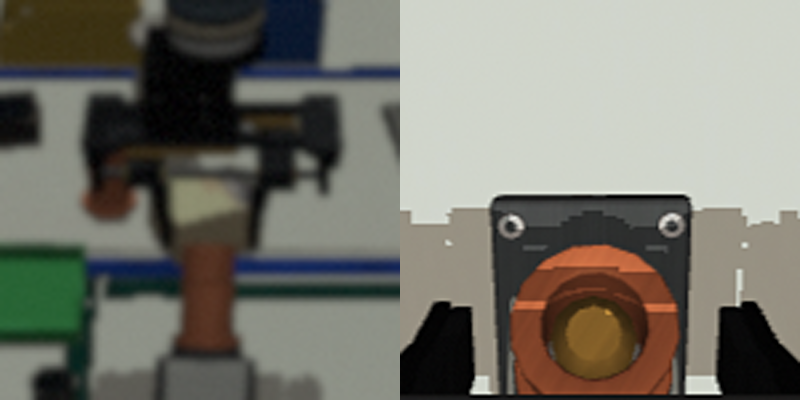

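The side view shows the flange lying on the seat (about row 196, where "home" is predicted), so this sleeve is **worn** and goes in the red tray. I'll let it rest, then regrip it lower down.

Call:
{"api": "arm_command", "payload": {
  "plan": [
    {"claw": 0.7, "dx": 0, "dy": 0.8, "dz": 0.5, "twist": 0},
    {"claw": 0.7, "dx": 0, "dy": 1.6, "dz": 1.1, "twist": 0},
    {"claw": 0.7, "dx": 0, "dy": 2.4, "dz": 2.0, "twist": 0},
    {"claw": 0.7, "dx": 0, "dy": 2.4, "dz": 2.1, "twist": 0},
    {"claw": 0.7, "dx": 0, "dy": 2.4, "dz": 2.1, "twist": 0},
    {"claw": 0.7, "dx": 0, "dy": 2.4, "dz": 2.1, "twist": 0},
    {"claw": 0.7, "dx": 0, "dy": 2.4, "dz": 2.1, "twist": 0},
    {"claw": 0.7, "dx": 0, "dy": 2.4, "dz": 2.1, "twist": 0}
  ]
}}

```text
time_s: 11.68
position: [0.5949, 0.019, 0.0839]
tcp_rot: [[0.999, -0.034, 0.011], [-0.033, -0.999, -0.007], [0.011, 0.006, -1.0]]
force: [0.2, 0.0, -0.8]
opening: 0.7
```

Call:
{"api": "arm_command", "payload": {
  "plan": [
    {"claw": 0.3, "dx": 0, "dy": 0, "dz": 0, "twist": 0},
    {"claw": 0.3, "dx": 0, "dy": 0, "dz": 0, "twist": 0},
    {"claw": 0.3, "dx": 0, "dy": 0, "dz": 0, "twist": 0},
    {"claw": 0.3, "dx": 0, "dy": 0, "dz": 0, "twist": 0},
    {"claw": 0.3, "dx": 0, "dy": 0, "dz": 0, "twist": 0},
    {"claw": 0.3, "dx": 0, "dy": 0, "dz": 0, "twist": 0}
  ]
}}

```text
time_s: 12.18
position: [0.5945, 0.0191, 0.0838]
tcp_rot: [[0.999, -0.033, 0.01], [-0.033, -0.999, -0.006], [0.01, 0.006, -1.0]]
force: [-0.7, 0.3, 1.1]
opening: 0.454
```

```bash
python3 look.py c16.png
```

```text
t12.18 pos [0.5945 0.0191 0.0838] yaw -1.9 op 0.454 F [-0.7  0.3  1.1] j6 -7
-> dx 0.03 dy -1.34 dz -7.48 twist 0.1
[0.05 0.14 0.  ]
```

View pics/c16.png

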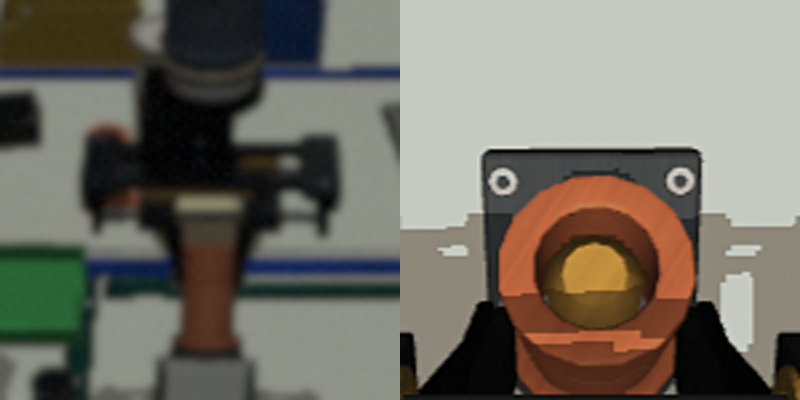

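Call:
{"api": "arm_command", "payload": {
  "plan": [
    {"claw": 0.7, "dx": 0, "dy": 0, "dz": 0, "twist": 0},
    {"claw": 0.7, "dx": 0, "dy": 0, "dz": 0, "twist": 0},
    {"claw": 0.7, "dx": 0, "dy": -0.4, "dz": 0.2, "twist": 0},
    {"claw": 0.7, "dx": 0, "dy": -0.8, "dz": 0.4, "twist": 0},
    {"claw": 0.7, "dx": 0, "dy": -0.8, "dz": 0.4, "twist": 0},
    {"claw": 0.3, "dx": 0, "dy": -0.8, "dz": 0.4, "twist": 0},
    {"claw": 0.3, "dx": 0, "dy": -0.8, "dz": 0.4, "twist": 0},
    {"claw": 0.3, "dx": 0, "dy": -0.8, "dz": 0.4, "twist": 0}
  ]
}}

```text
time_s: 12.95
position: [0.5949, 0.0271, 0.0798]
tcp_rot: [[0.999, -0.033, 0.01], [-0.033, -0.999, -0.006], [0.01, 0.006, -1.0]]
force: [0.0, 0.1, -0.9]
opening: 0.551
```

Call:
{"api": "arm_command", "payload": {
  "plan": [
    {"claw": 0.3, "dx": 0, "dy": 0, "dz": 0, "twist": 0},
    {"claw": 0.3, "dx": 0, "dy": 0, "dz": 0, "twist": 0},
    {"claw": 0.3, "dx": 0, "dy": 0, "dz": 0, "twist": 0}
  ]
}}

```text
time_s: 13.2
position: [0.5951, 0.027, 0.0798]
tcp_rot: [[0.999, -0.034, 0.01], [-0.034, -0.999, -0.006], [0.011, 0.006, -1.0]]
force: [-0.4, 0.0, -0.2]
opening: 0.485
```

Call:
{"api": "arm_command", "payload": {
  "plan": [
    {"claw": 0.3, "dx": 0, "dy": -1.15, "dz": -1.65, "twist": 0},
    {"claw": 0.3, "dx": 0, "dy": -2.3, "dz": -3.3, "twist": 0},
    {"claw": 0.3, "dx": 0, "dy": -3.45, "dz": -4.9, "twist": 0},
    {"claw": 0.3, "dx": 0, "dy": -4.6, "dz": -6.55, "twist": 0},
    {"claw": 0.3, "dx": 0, "dy": -5.5, "dz": -7.9, "twist": 0},
    {"claw": 0.3, "dx": 0, "dy": -5.5, "dz": -7.9, "twist": 0}
  ]
}}

```text
time_s: 13.7
position: [0.5974, 0.0842, 0.1608]
tcp_rot: [[0.999, -0.032, 0.015], [-0.032, -0.999, -0.006], [0.015, 0.005, -1.0]]
force: [0.5, -0.3, -3.3]
opening: 0.484
```

```bash
python3 look.py c17.png
```

```text
t13.70 pos [0.5974 0.0842 0.1608] yaw -1.8 op 0.484 F [ 0.5 -0.3 -3.3] j6 -0
-> dx -0.13 dy 5.13 dz 0.25 twist 0.2
[-0.01 -0.15  0.03]
```

View pics/c17.png

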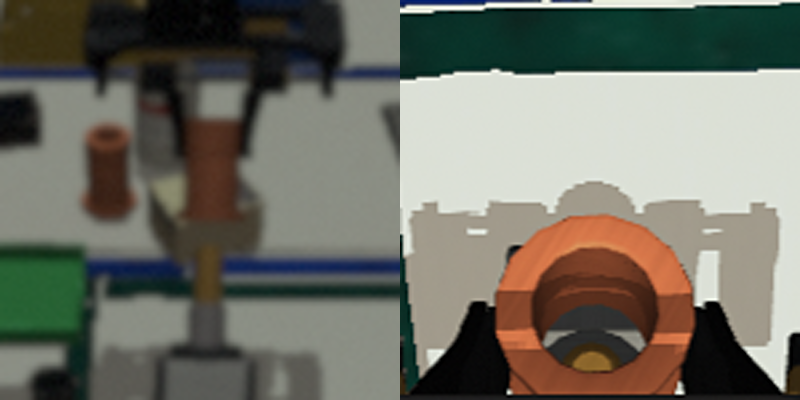

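```bash
python3 -c "
from h import *
go(.444,-.128,.2,-2);go(.444,-.128,.06,-2)
"
```

```text
t13.80 pos [0.5956 0.0824 0.158 ] yaw -1.9 op 0.488 F [-0.4 -0.6 -3.2] j6 -0
-> dx -14.42 dy 21.55 dz -4.20 twist 0.1
t13.80 pos [0.5956 0.0824 0.158 ] yaw -1.9 op 0.488 F [-0.4 -0.6 -3.2] j6 -0
-> dx -14.56 dy 21.46 dz 9.80 twist 0.1
```

Call:
{"api": "arm_command", "payload": {
  "plan": [
    {"claw": 0.3, "dx": 0, "dy": 0, "dz": -4, "twist": 0},
    {"claw": 0.3, "dx": -2, "dy": 3, "dz": -4.5, "twist": 0},
    {"claw": 0.3, "dx": -4, "dy": 6, "dz": -4.5, "twist": 0},
    {"claw": 0.3, "dx": -6, "dy": 9, "dz": -4.5, "twist": 0},
    {"claw": 0.3, "dx": -8, "dy": 12, "dz": -4.5, "twist": 0},
    {"claw": 0.3, "dx": -10.3, "dy": 15.5, "dz": -3, "twist": 0},
    {"claw": 0.3, "dx": -12.5, "dy": 18.6, "dz": 0, "twist": 0},
    {"claw": 0.3, "dx": -14.5, "dy": 21.5, "dz": 3, "twist": 0}
  ]
}}

```text
time_s: 14.47
position: [0.4487, -0.1212, 0.1363]
tcp_rot: [[0.999, -0.033, 0.011], [-0.033, -0.999, -0.008], [0.011, 0.008, -1.0]]
force: [0.4, 0.5, -3.5]
opening: 0.49
```

```bash
cat > lk.py <<'E'
from h import *
import sys
x0,y0=int(sys.argv[2]),int(sys.argv[3])
st=bot.read_state();im=bot.capture('side');im2=bot.capture('wrist');
go(*[float(v) for v in sys.argv[4:8]],st);print(st['moment'].round(2))
a=cv2.resize(im[y0:y0+100,x0:x0+100],None,fx=4,fy=4,interpolation=cv2.INTER_CUBIC);b=cv2.resize(im2[70:270,155:355],(400,400),interpolation=cv2.INTER_CUBIC)
cv2.imwrite('pics/'+sys.argv[1],np.hstack([a,b])[:,:,::-1])
E
python3 lk.py c18.png 190 180 .444 -.128 .045 -2
```

```text
t14.47 pos [ 0.4487 -0.1212  0.1363] yaw -1.9 op 0.490 F [ 0.4  0.5 -3.5] j6 -27
-> dx -0.55 dy 0.63 dz 9.13 twist 0.1
[-0.02 -0.08 -0.02]
```

View pics/c18.png

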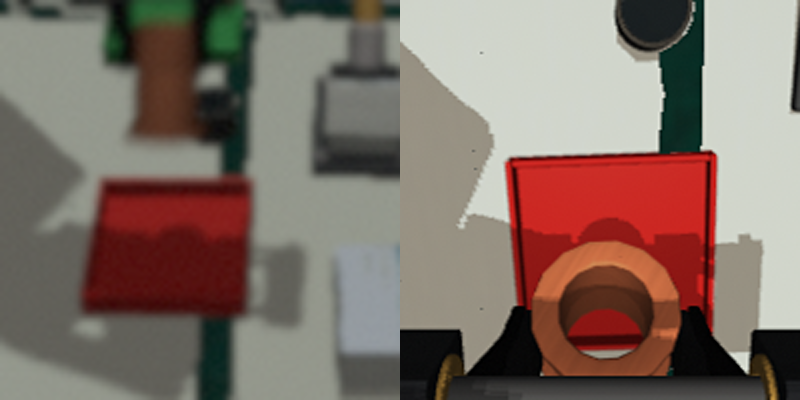

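Call:
{"api": "arm_command", "payload": {
  "plan": [
    {"claw": 0.3, "dx": -0.2, "dy": 0.6, "dz": 3, "twist": 0},
    {"claw": 0.3, "dx": -0.2, "dy": 0.6, "dz": 6, "twist": 0},
    {"claw": 0.3, "dx": -0.2, "dy": 0.6, "dz": 8.5, "twist": 0},
    {"claw": 0.3, "dx": -0.2, "dy": 0.6, "dz": 9.2, "twist": 0},
    {"claw": 0.3, "dx": -0.2, "dy": 0.6, "dz": 9.4, "twist": 0},
    {"claw": 0.3, "dx": -0.2, "dy": 0.6, "dz": 9.4, "twist": 0}
  ]
}}

```text
time_s: 15.07
position: [0.4407, -0.1267, 0.0383]
tcp_rot: [[0.999, -0.038, -0.004], [-0.038, -0.999, -0.002], [-0.004, 0.002, -1.0]]
force: [0.6, -0.6, -2.4]
opening: 0.485
```

```bash
python3 lk.py c19.png 190 180 .447 -.128 .037 -2
```

```text
t15.07 pos [ 0.4407 -0.1267  0.0383] yaw -2.2 op 0.485 F [ 0.6 -0.6 -2.4] j6 -27
-> dx 0.64 dy 0.11 dz 0.13 twist -0.2
[ 0.02 -0.12 -0.02]
```

View pics/c19.png

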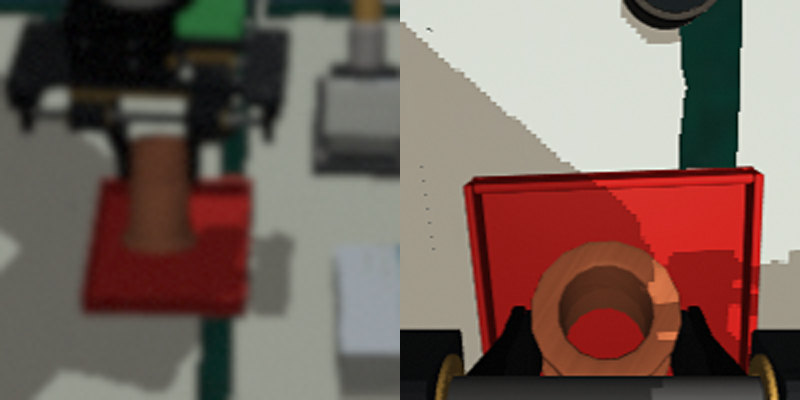

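Call:
{"api": "arm_command", "payload": {
  "plan": [
    {"claw": 0.3, "dx": 0.3, "dy": 0, "dz": 0.2, "twist": 0},
    {"claw": 0.3, "dx": 0.3, "dy": 0, "dz": 0.4, "twist": 0},
    {"claw": 0.3, "dx": 0.3, "dy": 0, "dz": 0.4, "twist": 0}
  ]
}}

```text
time_s: 15.42
position: [0.4456, -0.1275, 0.0362]
tcp_rot: [[0.999, -0.038, 0.001], [-0.038, -0.999, -0.004], [0.001, 0.004, -1.0]]
force: [1.2, -0.2, -3.6]
opening: 0.484
```

Call:
{"api": "arm_command", "payload": {
  "plan": [
    {"claw": 0.3, "dx": 0, "dy": 0.2, "dz": 0.4, "twist": 0},
    {"claw": 0.3, "dx": 0, "dy": 0.5, "dz": 0.6, "twist": 0},
    {"claw": 0.3, "dx": 0, "dy": 0.8, "dz": 0.6, "twist": 0},
    {"claw": 0.3, "dx": 0, "dy": 0.8, "dz": 0.6, "twist": 0}
  ]
}}

```text
time_s: 15.75
position: [0.446, -0.1355, 0.0329]
tcp_rot: [[0.999, -0.039, 0.003], [-0.039, -0.999, -0.005], [0.004, 0.005, -1.0]]
force: [-1.0, 3.6, 25.1]
opening: 0.487
```

```bash
python3 lk.py c20.png 190 180 .447 -.128 .037 -2
```

```text
t15.75 pos [ 0.446  -0.1355  0.0329] yaw -2.2 op 0.487 F [-1.   3.6 25.1] j6 -28
-> dx 0.07 dy -0.75 dz -0.41 twist -0.2
[ 1.05  0.42 -0.05]
```

View pics/c20.png

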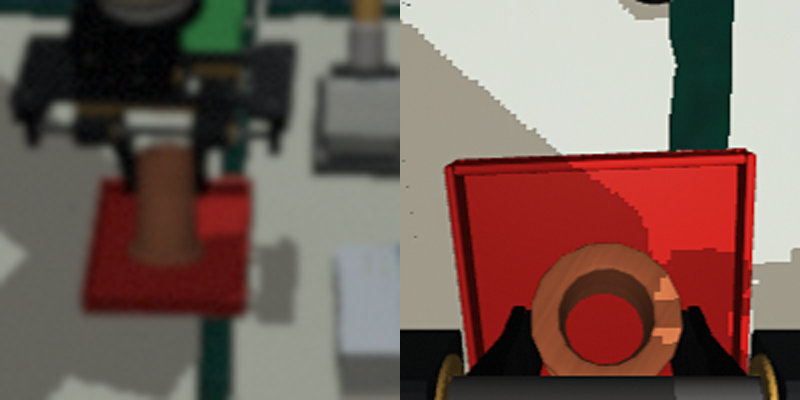

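Call:
{"api": "arm_command", "payload": {
  "plan": [
    {"claw": 0.3, "dx": 0, "dy": 0.4, "dz": 0, "twist": 0},
    {"claw": 0.3, "dx": 0, "dy": 0.8, "dz": 0, "twist": 0},
    {"claw": 0.3, "dx": 0, "dy": 1.2, "dz": 0, "twist": 0},
    {"claw": 0.3, "dx": 0, "dy": 1.2, "dz": 0, "twist": 0}
  ]
}}

```text
time_s: 16.18
position: [0.4459, -0.148, 0.0336]
tcp_rot: [[0.999, -0.04, 0.004], [-0.04, -0.999, -0.005], [0.005, 0.005, -1.0]]
force: [-0.7, 3.0, 9.5]
opening: 0.488
```

```bash
python3 lk.py c21.png 190 180 .447 -.128 .037 -2
```

```text
t16.18 pos [ 0.4459 -0.148   0.0336] yaw -2.3 op 0.488 F [-0.7  3.   9.5] j6 -30
-> dx 0.04 dy -2.00 dz -0.35 twist -0.3
[ 0.63  0.03 -0.04]
```

View pics/c21.png

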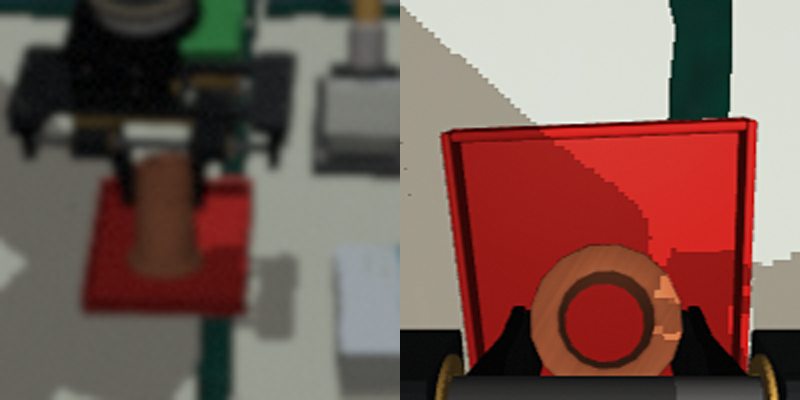

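Call:
{"api": "arm_command", "payload": {
  "plan": [
    {"claw": 0.3, "dx": 0, "dy": 0, "dz": -1, "twist": 0},
    {"claw": 0.3, "dx": 0, "dy": -1.7, "dz": -1, "twist": 0},
    {"claw": 0.3, "dx": 0, "dy": -3.5, "dz": -1, "twist": 0},
    {"claw": 0.3, "dx": 0, "dy": -3.5, "dz": -0.2, "twist": 0},
    {"claw": 0.3, "dx": 0, "dy": -3.2, "dz": 0.1, "twist": 0},
    {"claw": 0.3, "dx": 0, "dy": -2.8, "dz": 0.3, "twist": 0},
    {"claw": 0.3, "dx": 0, "dy": -2.2, "dz": 0.4, "twist": 0},
    {"claw": 0.3, "dx": 0, "dy": -1.8, "dz": 0.5, "twist": 0}
  ]
}}

```text
time_s: 16.95
position: [0.4469, -0.1315, 0.0296]
tcp_rot: [[0.999, -0.039, 0.005], [-0.039, -0.999, -0.006], [0.005, 0.006, -1.0]]
force: [-2.7, -2.0, 15.8]
opening: 0.486
```

```bash
python3 lk.py c22.png 190 180 .447 -.128 .037 -2
```

```text
t16.95 pos [ 0.4469 -0.1315  0.0296] yaw -2.2 op 0.486 F [-2.7 -2.  15.8] j6 -28
-> dx 0.01 dy -0.34 dz -0.74 twist -0.2
[ 0.07  0.64 -0.04]
```

View pics/c22.png

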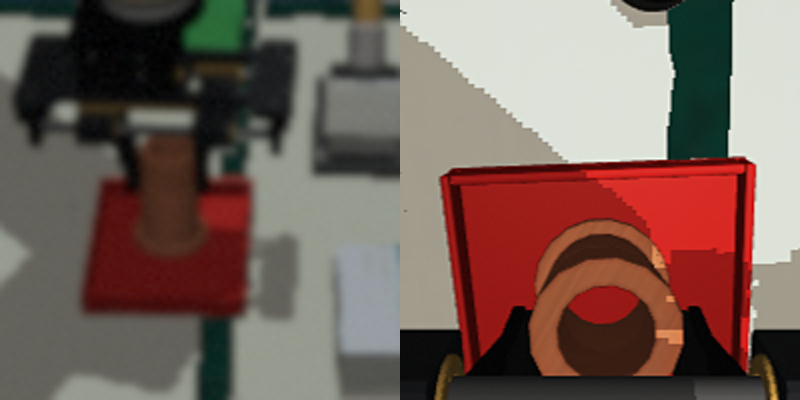

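Call:
{"api": "arm_command", "payload": {
  "plan": [
    {"claw": 0.7, "dx": 0, "dy": 0, "dz": 0, "twist": 0},
    {"claw": 0.7, "dx": 0, "dy": 0, "dz": 0, "twist": 0},
    {"claw": 0.7, "dx": 0, "dy": 0, "dz": 0, "twist": 0},
    {"claw": 0.7, "dx": 0, "dy": 0, "dz": 0, "twist": 0},
    {"claw": 0.7, "dx": 0, "dy": 0, "dz": 0, "twist": 0}
  ]
}}

```text
time_s: 17.47
position: [0.4468, -0.1322, 0.0291]
tcp_rot: [[0.999, -0.04, 0.005], [-0.04, -0.999, -0.006], [0.005, 0.006, -1.0]]
force: [-0.4, 0.2, 0.7]
opening: 0.683
```

```bash
python3 lk.py c23.png 190 180 .447 -.128 .17 -2
```

```text
t17.47 pos [ 0.4468 -0.1322  0.0291] yaw -2.3 op 0.683 F [-0.4  0.2  0.7] j6 -28
-> dx 0.07 dy -0.33 dz -14.09 twist -0.3
[-0.02 -0.1  -0.04]
```

View pics/c23.png

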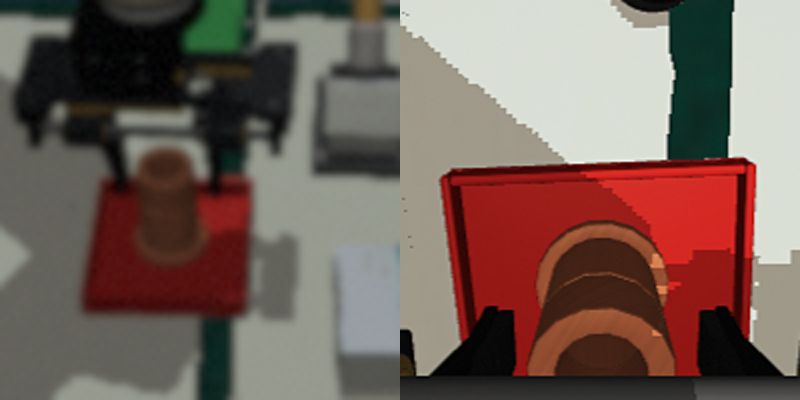

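The worn sleeve stands upright in the large red tray. I'll retreat upward and, in the meantime, measure the bottle beside the other sleeve in the first top picture.

Call:
{"api": "arm_command", "payload": {
  "plan": [
    {"claw": 0.7, "dx": 0, "dy": 0, "dz": -4, "twist": 0},
    {"claw": 0.7, "dx": 0, "dy": 0, "dz": -8, "twist": 0},
    {"claw": 0.7, "dx": 0, "dy": 0, "dz": -12, "twist": 0},
    {"claw": 0.7, "dx": 0, "dy": 0, "dz": -15, "twist": 0}
  ]
}}

```text
time_s: 17.9
position: [0.4466, -0.1311, 0.1815]
tcp_rot: [[0.999, -0.039, 0.006], [-0.039, -0.999, -0.007], [0.006, 0.007, -1.0]]
force: [0.8, -0.9, -0.1]
opening: 0.701
```

```bash
python3 -c "
from h import *
t=cv2.imread('pics/top0.png')[:,:,::-1];s=cv2.imread('pics/side0.png')[:,:,::-1]
a=cv2.resize(t[140:220,90:200],None,fx=4,fy=4,interpolation=cv2.INTER_CUBIC);b=cv2.resize(s[105:185,235:315],None,fx=4,fy=4,interpolation=cv2.INTER_CUBIC)
cv2.imwrite('pics/b1.png',np.hstack([a,b])[:,:,::-1])
go(.44,.1,.2,-2)"
```

```text
t17.90 pos [ 0.4466 -0.1311  0.1815] yaw -2.2 op 0.701 F [ 0.8 -0.9 -0.1] j6 -28
-> dx -1.55 dy -23.05 dz -2.01 twist -0.2
```

View pics/b1.png

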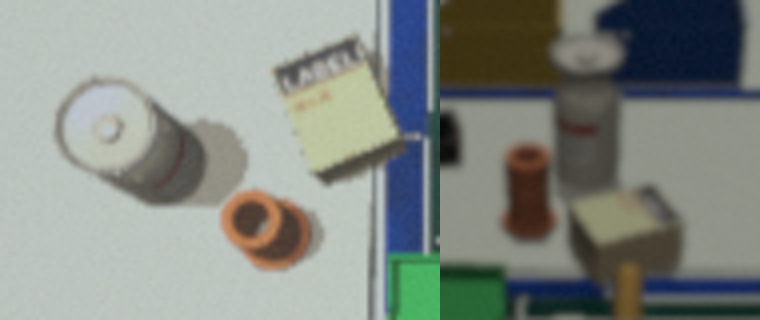

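```bash
python3 -c "
from h import *
C=cam('top');S=cam('side')
print(onz(C,(116.8,171.4),.14),onz(C,(130,181.5),0),tri(C,(116.8,171.4),S,(235+147/4,105+55/4)))
print('sl',onz(C,(90+250/4,140+226/4),.08),onz(C,(90+275/4,140+236/4),.006))
for q in [(275,70),(360,38),(403,140),(325,182)]: print(onz(C,(90+q[0]/4,140+q[1]/4),.051))
"
```

```text
[0.55787282 0.36311459 0.14      ] [0.55644515 0.3684076  0.        ] [0.55997473 0.36499944 0.1350706 ]
sl [0.49724291 0.2775613  0.08      ] [0.50060273 0.276139   0.006     ]
[0.61989677 0.27025646 0.051     ]
[0.64465806 0.20724688 0.051     ]
[0.56626858 0.17327325 0.051     ]
[0.53452981 0.23035316 0.051     ]
```

```bash
python3 -c "
from h import *
go(.4998,.276,.16,-15)"
```

```text
t17.90 pos [ 0.4466 -0.1311  0.1815] yaw -2.2 op 0.701 F [ 0.8 -0.9 -0.1] j6 -28
-> dx 3.71 dy -40.90 dz 1.90 twist 12.8
```

Call:
{"api": "arm_command", "payload": {
  "plan": [
    {"claw": 0.75, "dx": 0, "dy": -4, "dz": -1.5, "twist": 0},
    {"claw": 0.75, "dx": 0, "dy": -8, "dz": -1.5, "twist": 2},
    {"claw": 0.75, "dx": 0, "dy": -12, "dz": -1.5, "twist": 4},
    {"claw": 0.75, "dx": 0.5, "dy": -16, "dz": -1.5, "twist": 6},
    {"claw": 0.75, "dx": 1, "dy": -20, "dz": -1.5, "twist": 8},
    {"claw": 0.75, "dx": 1.5, "dy": -24, "dz": -1.5, "twist": 10},
    {"claw": 0.75, "dx": 2, "dy": -28, "dz": -1.5, "twist": 12},
    {"claw": 0.75, "dx": 2.5, "dy": -32, "dz": -1.5, "twist": 13}
  ]
}}

```text
time_s: 18.57
position: [0.4836, 0.19, 0.1943]
tcp_rot: [[0.965, -0.264, 0.006], [-0.264, -0.965, -0.007], [0.008, 0.006, -1.0]]
force: [1.0, -0.1, -0.5]
opening: 0.752
```

```bash
python3 -c "
from h import *
go(.4998,.276,.16,-15)"
```

```text
t18.57 pos [0.4836 0.19   0.1943] yaw -15.3 op 0.752 F [ 1.  -0.1 -0.5] j6 25
-> dx -0.73 dy -8.75 dz 3.38 twist -0.3
```

Call:
{"api": "arm_command", "payload": {
  "plan": [
    {"claw": 0.75, "dx": -0.4, "dy": -4, "dz": 1, "twist": 0},
    {"claw": 0.75, "dx": -0.7, "dy": -8, "dz": 2.5, "twist": 0},
    {"claw": 0.75, "dx": -0.7, "dy": -8.7, "dz": 3.3, "twist": 0},
    {"claw": 0.75, "dx": -0.7, "dy": -8.7, "dz": 3.3, "twist": 0},
    {"claw": 0.75, "dx": -0.7, "dy": -8.7, "dz": 3.3, "twist": 0}
  ]
}}

```text
time_s: 18.98
position: [0.4987, 0.2752, 0.1598]
tcp_rot: [[0.965, -0.262, 0.003], [-0.262, -0.965, -0.009], [0.005, 0.008, -1.0]]
force: [-0.1, 0.1, -0.6]
opening: 0.748
```

```bash
python3 -c "
from h import *
st=bot.read_state();im=bot.capture('wrist');cv2.imwrite('pics/w24.png',im[:,:,::-1]);crop(im,180,130,340,290,4,'w24c.png')
go(.4998,.276,.031,-15,st)
C=cam('wrist',st);print(st['position'],proj(C,[[.4998,.276,.08],[.4998,.276,.008]]))"
```

```text
t18.98 pos [0.4987 0.2752 0.1598] yaw -15.2 op 0.748 F [-0.1  0.1 -0.6] j6 33
-> dx 0.01 dy -0.21 dz 12.88 twist -0.2
[0.4987176  0.27518776 0.15977008] [[258.24683924 189.08640235]
 [257.87522302 173.96980969]]
```

View pics/w24.png

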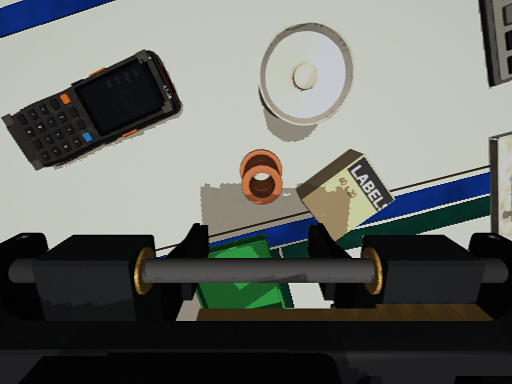

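View pics/w24c.png

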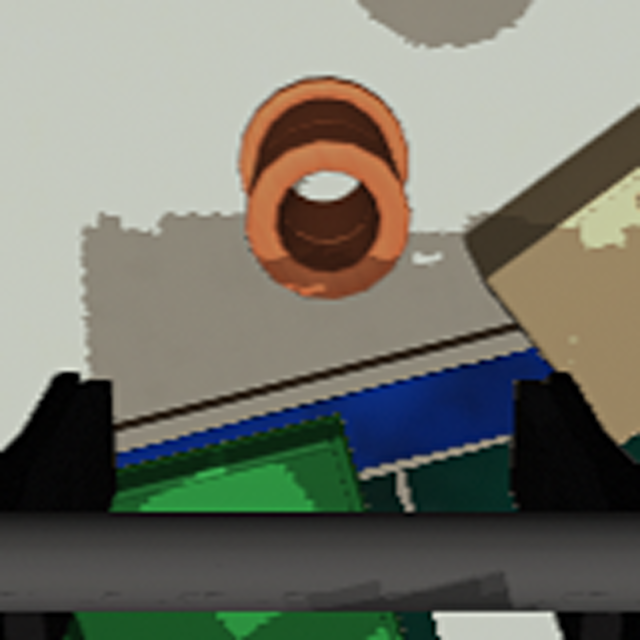

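```bash
python3 -c "
from h import *
st=bot.read_state();C=cam('wrist',st);p=onz(C,(262,185),.08);print(p)
go(p[0],p[1],.031,-15,st)"
```

```text
[0.50528885 0.27838177 0.08      ]
t19.03 pos [0.4992 0.2745 0.1605] yaw -15.3 op 0.750 F [-0.1 -0.1 -0.6] j6 33
-> dx 0.40 dy -0.63 dz 12.95 twist -0.3
```

Call:
{"api": "arm_command", "payload": {
  "plan": [
    {"claw": 0.75, "dx": 0.35, "dy": -0.5, "dz": 4, "twist": 0},
    {"claw": 0.75, "dx": 0.35, "dy": -0.5, "dz": 8, "twist": 0},
    {"claw": 0.75, "dx": 0.35, "dy": -0.5, "dz": 11, "twist": 0},
    {"claw": 0.75, "dx": 0.35, "dy": -0.5, "dz": 12.9, "twist": 0},
    {"claw": 0.75, "dx": 0.35, "dy": -0.5, "dz": 12.9, "twist": 0},
    {"claw": 0.3, "dx": 0.35, "dy": -0.5, "dz": 12.9, "twist": 0},
    {"claw": 0.3, "dx": 0.35, "dy": -0.5, "dz": 12.9, "twist": 0},
    {"claw": 0.3, "dx": 0.35, "dy": -0.5, "dz": 12.9, "twist": 0}
  ]
}}

```text
time_s: 19.7
position: [0.5063, 0.2772, 0.0337]
tcp_rot: [[0.964, -0.264, 0.008], [-0.264, -0.964, -0.007], [0.01, 0.005, -1.0]]
force: [0.3, -0.5, 0.1]
opening: 0.602
```

Call:
{"api": "arm_command", "payload": {
  "plan": [
    {"claw": 0.3, "dx": 0, "dy": 0, "dz": 0, "twist": 0},
    {"claw": 0.3, "dx": 0, "dy": 0, "dz": 0, "twist": 0},
    {"claw": 0.3, "dx": 0, "dy": 0, "dz": 0, "twist": 0},
    {"claw": 0.3, "dx": 0, "dy": 0, "dz": 0, "twist": 0},
    {"claw": 0.3, "dx": 0, "dy": 0, "dz": -4, "twist": 0},
    {"claw": 0.3, "dx": 0, "dy": 0, "dz": -8, "twist": 0},
    {"claw": 0.3, "dx": 0, "dy": 0, "dz": -12, "twist": 0},
    {"claw": 0.3, "dx": 0, "dy": 0, "dz": -17, "twist": 0}
  ]
}}

```text
time_s: 20.37
position: [0.504, 0.2782, 0.1965]
tcp_rot: [[0.964, -0.264, 0.007], [-0.264, -0.964, -0.008], [0.009, 0.006, -1.0]]
force: [1.4, 0.3, -2.0]
opening: 0.496
```

```bash
python3 -c "
from h import *
go(.595,.033,.196,-2)"
```

```text
t20.37 pos [0.504  0.2782 0.1965] yaw -15.3 op 0.496 F [ 1.4  0.3 -2. ] j6 34
-> dx 15.25 dy 21.24 dz 0.31 twist -13.3
```

Call:
{"api": "arm_command", "payload": {
  "plan": [
    {"claw": 0.3, "dx": 2.4, "dy": 3.3, "dz": 0, "twist": -2},
    {"claw": 0.3, "dx": 4.8, "dy": 6.6, "dz": 0, "twist": -4},
    {"claw": 0.3, "dx": 7.2, "dy": 10, "dz": 0, "twist": -6},
    {"claw": 0.3, "dx": 9.6, "dy": 13.3, "dz": 0, "twist": -8},
    {"claw": 0.3, "dx": 12, "dy": 16.6, "dz": 0, "twist": -11},
    {"claw": 0.3, "dx": 14.2, "dy": 19.5, "dz": 0, "twist": -13},
    {"claw": 0.3, "dx": 15.2, "dy": 21.2, "dz": 0, "twist": -13.3},
    {"claw": 0.3, "dx": 15.2, "dy": 21.2, "dz": 0, "twist": -13.3}
  ]
}}

```text
time_s: 21.03
position: [0.5965, 0.0286, 0.1992]
tcp_rot: [[0.999, -0.04, 0.009], [-0.04, -0.999, -0.011], [0.009, 0.01, -1.0]]
force: [1.1, 1.9, -2.3]
opening: 0.493
```

```bash
python3 lk.py c25.png 230 110 .594 .031 .1578 -2
```

```text
t21.03 pos [0.5965 0.0286 0.1992] yaw -2.3 op 0.493 F [ 1.1  1.9 -2.3] j6 -5
-> dx -0.30 dy -0.27 dz 4.13 twist -0.3
[ 0.07 -0.12 -0.01]
```

View pics/c25.png

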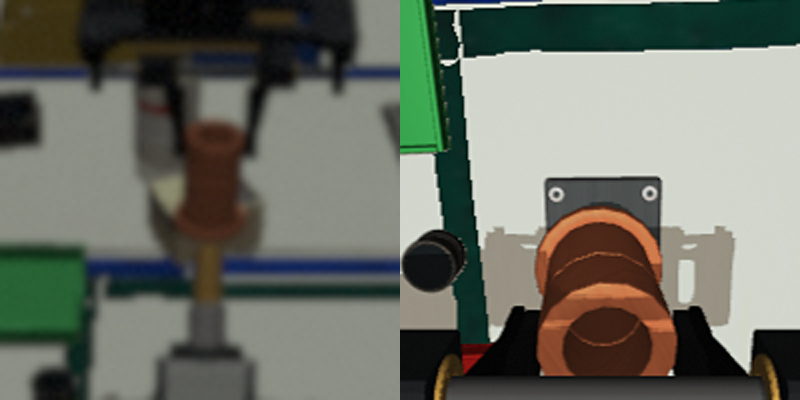

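Call:
{"api": "arm_command", "payload": {
  "plan": [
    {"claw": 0.3, "dx": -0.2, "dy": -0.25, "dz": 1, "twist": 0},
    {"claw": 0.3, "dx": -0.2, "dy": -0.25, "dz": 2, "twist": 0},
    {"claw": 0.3, "dx": -0.2, "dy": -0.25, "dz": 3, "twist": 0},
    {"claw": 0.3, "dx": -0.2, "dy": -0.25, "dz": 3.7, "twist": 0},
    {"claw": 0.3, "dx": -0.2, "dy": -0.25, "dz": 4.1, "twist": 0},
    {"claw": 0.3, "dx": -0.2, "dy": -0.25, "dz": 4.4, "twist": 0},
    {"claw": 0.3, "dx": -0.2, "dy": -0.25, "dz": 4.6, "twist": 0}
  ]
}}

```text
time_s: 21.72
position: [0.5953, 0.0353, 0.1537]
tcp_rot: [[0.999, -0.037, 0.012], [-0.037, -0.999, -0.008], [0.012, 0.007, -1.0]]
force: [4.0, 0.5, 4.4]
opening: 0.491
```

```bash
python3 lk.py c26.png 230 110 .594 .044 .1482 -2
```

```text
t21.72 pos [0.5953 0.0353 0.1537] yaw -2.1 op 0.491 F [4.  0.5 4.4] j6 -5
-> dx -0.17 dy -0.87 dz 0.55 twist -0.1
[-0.04 -1.18  0.03]
```

View pics/c26.png

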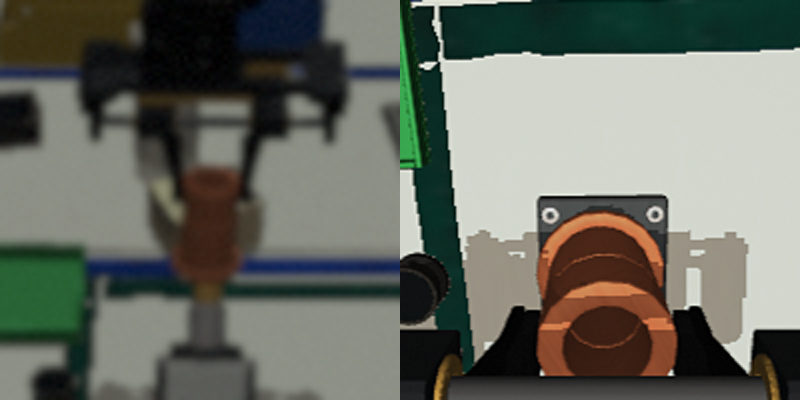

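Call:
{"api": "arm_command", "payload": {
  "plan": [
    {"claw": 0.3, "dx": 0.1, "dy": -0.3, "dz": -0.1, "twist": 0},
    {"claw": 0.3, "dx": 0.1, "dy": -0.7, "dz": 0, "twist": 0},
    {"claw": 0.3, "dx": 0.1, "dy": -1.0, "dz": 0.2, "twist": 0},
    {"claw": 0.3, "dx": 0.1, "dy": -1.0, "dz": 0.2, "twist": 0}
  ]
}}

```text
time_s: 22.15
position: [0.5949, 0.0456, 0.1507]
tcp_rot: [[0.999, -0.036, 0.008], [-0.036, -0.999, -0.008], [0.008, 0.007, -1.0]]
force: [0.2, -1.0, 1.0]
opening: 0.491
```

```bash
python3 lk.py c27.png 230 110 .596 .0594 .1425 -2
```

```text
t22.15 pos [0.5949 0.0456 0.1507] yaw -2.1 op 0.491 F [ 0.2 -1.   1. ] j6 -4
-> dx 0.06 dy -1.38 dz 0.81 twist -0.1
[-0.45 -0.15 -0.05]
```

View pics/c27.png

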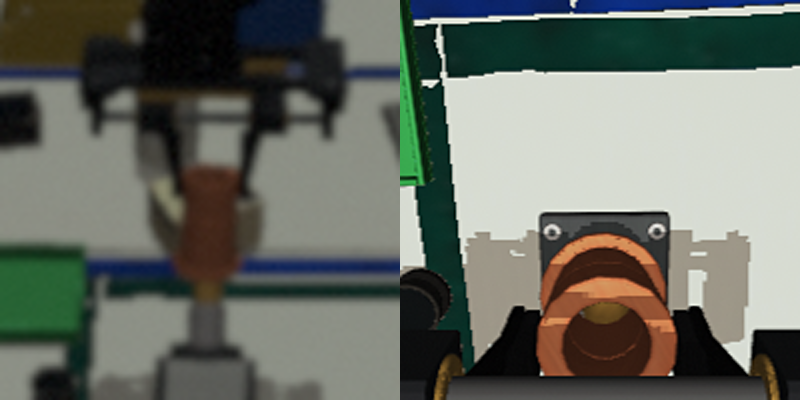

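Tilting nicely with low forces. I'll continue.

Call:
{"api": "arm_command", "payload": {
  "plan": [
    {"claw": 0.3, "dx": 0.1, "dy": -0.5, "dz": 0.15, "twist": 0},
    {"claw": 0.3, "dx": 0.1, "dy": -1.0, "dz": 0.4, "twist": 0},
    {"claw": 0.3, "dx": 0.1, "dy": -1.5, "dz": 0.7, "twist": 0},
    {"claw": 0.3, "dx": 0.1, "dy": -1.6, "dz": 0.9, "twist": 0},
    {"claw": 0.3, "dx": 0.1, "dy": -1.6, "dz": 0.9, "twist": 0}
  ]
}}

```text
time_s: 22.67
position: [0.5954, 0.0619, 0.1409]
tcp_rot: [[0.999, -0.036, 0.005], [-0.036, -0.999, -0.008], [0.005, 0.007, -1.0]]
force: [-2.9, -2.7, 0.6]
opening: 0.488
```

```bash
python3 lk.py c28.png 230 110 .596 .0523 .1289 -2
```

```text
t22.67 pos [0.5954 0.0619 0.1409] yaw -2.0 op 0.488 F [-2.9 -2.7  0.6] j6 -2
-> dx 0.09 dy 0.95 dz 1.21 twist -0.0
[-0.5   0.52 -0.09]
```

View pics/c28.png

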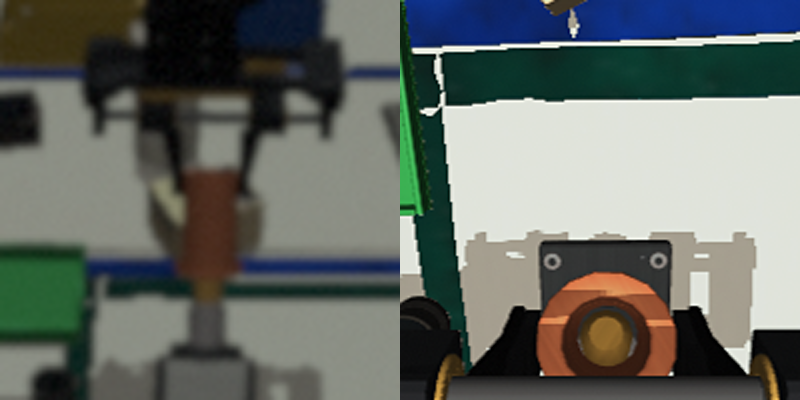

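Call:
{"api": "arm_command", "payload": {
  "plan": [
    {"claw": 0.3, "dx": -0.1, "dy": 0.2, "dz": 0.4, "twist": 0},
    {"claw": 0.3, "dx": -0.1, "dy": 0.5, "dz": 0.8, "twist": 0},
    {"claw": 0.3, "dx": -0.1, "dy": 0.8, "dz": 1.2, "twist": 0},
    {"claw": 0.3, "dx": -0.1, "dy": 1.0, "dz": 1.5, "twist": 0},
    {"claw": 0.3, "dx": -0.1, "dy": 1.0, "dz": 1.5, "twist": 0}
  ]
}}

```text
time_s: 23.18
position: [0.5948, 0.052, 0.1263]
tcp_rot: [[0.999, -0.038, 0.007], [-0.038, -0.999, -0.005], [0.007, 0.005, -1.0]]
force: [-0.5, 2.8, 1.3]
opening: 0.485
```

```bash
python3 lk.py c29.png 230 110 .596 .0523 .1289 -2
```

```text
t23.18 pos [0.5948 0.052  0.1263] yaw -2.2 op 0.485 F [-0.5  2.8  1.3] j6 -3
-> dx 0.12 dy -0.03 dz -0.26 twist -0.2
[ 0.21  0.1  -0.02]
```

View pics/c29.png

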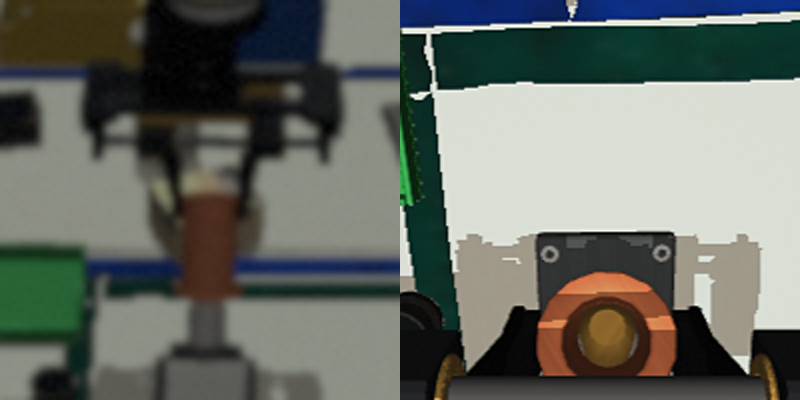

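Call:
{"api": "arm_command", "payload": {
  "plan": [
    {"claw": 0.7, "dx": 0, "dy": 0, "dz": 0, "twist": 0},
    {"claw": 0.7, "dx": 0, "dy": 0, "dz": 0, "twist": 0},
    {"claw": 0.7, "dx": 0, "dy": 0, "dz": 0, "twist": 0},
    {"claw": 0.7, "dx": 0, "dy": 0, "dz": 0, "twist": 0},
    {"claw": 0.7, "dx": 0, "dy": 0, "dz": 0, "twist": 0},
    {"claw": 0.7, "dx": 0, "dy": 0, "dz": 0, "twist": 0},
    {"claw": 0.7, "dx": 0, "dy": 0, "dz": 0, "twist": 0},
    {"claw": 0.7, "dx": 0, "dy": 0, "dz": 0, "twist": 0}
  ]
}}

```text
time_s: 23.95
position: [0.5948, 0.0519, 0.1263]
tcp_rot: [[0.999, -0.037, 0.007], [-0.037, -0.999, -0.006], [0.007, 0.006, -1.0]]
force: [-0.0, 0.5, 0.1]
opening: 0.703
```

```bash
python3 lk.py c30.png 230 110 .596 .0523 .1289 -2;python3 chk.py
```

```text
t23.95 pos [0.5948 0.0519 0.1263] yaw -2.1 op 0.703 F [-0.   0.5  0.1] j6 -3
-> dx 0.12 dy -0.05 dz -0.26 twist -0.1
[-0.01 -0.11 -0.03]
good top [[260.4 228. ]] [[282.6 161.3]] bot [[281.8 186.7]] [0.596 0.058 0.158]
home top [[259.9 236. ]] [[282.3 171.5]] bot [[281.6 196.7]] [0.596 0.04  0.132]
good top [[259.  230.8]] [[282.3 161.7]] bot [[281.5 187.1]] [0.595 0.056 0.158]
home top [[258.7 238.4]] [[282.  171.9]] bot [[281.3 197.1]] [0.595 0.038 0.132]
```

View pics/c30.png

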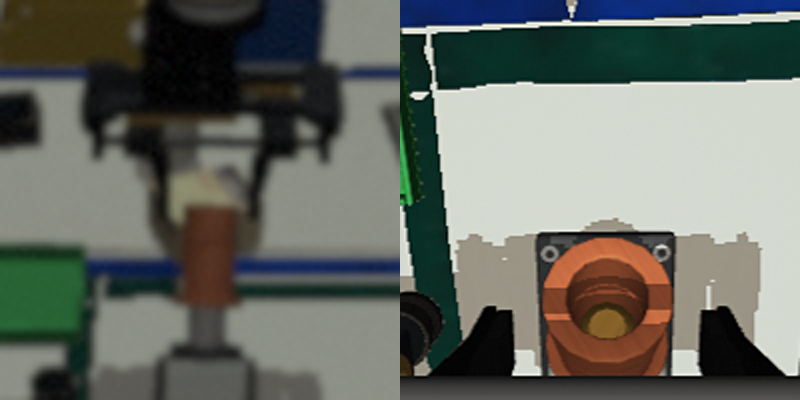

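It rests at the step with the thick grey part showing below the flange (underside at about row 186, where "good" is predicted 187), so this one is **good**. I'll let it rest, regrip, and take it to the green tray.

Call:
{"api": "arm_command", "payload": {
  "plan": [
    {"claw": 0.7, "dx": 0, "dy": 0, "dz": 0, "twist": 0},
    {"claw": 0.7, "dx": 0, "dy": 0, "dz": 0, "twist": 0},
    {"claw": 0.7, "dx": 0, "dy": 0, "dz": 0, "twist": 0},
    {"claw": 0.7, "dx": 0, "dy": 0, "dz": 0, "twist": 0},
    {"claw": 0.7, "dx": 0, "dy": 0.3, "dz": 1, "twist": 0},
    {"claw": 0.7, "dx": 0, "dy": 0.6, "dz": 2, "twist": 0},
    {"claw": 0.7, "dx": 0, "dy": 0.6, "dz": 2, "twist": 0},
    {"claw": 0.7, "dx": 0, "dy": 0.6, "dz": 2, "twist": 0}
  ]
}}

```text
time_s: 24.72
position: [0.5936, 0.0456, 0.1049]
tcp_rot: [[0.999, -0.038, 0.004], [-0.038, -0.999, -0.006], [0.004, 0.006, -1.0]]
force: [-0.8, -0.6, 0.1]
opening: 0.697
```

Call:
{"api": "arm_command", "payload": {
  "plan": [
    {"claw": 0.3, "dx": 0, "dy": 0, "dz": 0, "twist": 0},
    {"claw": 0.3, "dx": 0, "dy": 0, "dz": 0, "twist": 0},
    {"claw": 0.3, "dx": 0, "dy": 0, "dz": 0, "twist": 0},
    {"claw": 0.3, "dx": 0, "dy": 0, "dz": 0, "twist": 0},
    {"claw": 0.3, "dx": 0, "dy": 0, "dz": 0, "twist": 0},
    {"claw": 0.3, "dx": 0, "dy": 0, "dz": 0, "twist": 0}
  ]
}}

```text
time_s: 25.22
position: [0.5939, 0.0456, 0.1051]
tcp_rot: [[0.999, -0.038, 0.004], [-0.038, -0.999, -0.006], [0.005, 0.006, -1.0]]
force: [0.3, 0.5, -0.6]
opening: 0.485
```

Call:
{"api": "arm_command", "payload": {
  "plan": [
    {"claw": 0.3, "dx": 0, "dy": -1.15, "dz": -1.65, "twist": 0},
    {"claw": 0.3, "dx": 0, "dy": -2.3, "dz": -3.3, "twist": 0},
    {"claw": 0.3, "dx": 0, "dy": -3.45, "dz": -4.9, "twist": 0},
    {"claw": 0.3, "dx": 0, "dy": -4.0, "dz": -5.8, "twist": 0},
    {"claw": 0.3, "dx": 0, "dy": -4.6, "dz": -8, "twist": 0},
    {"claw": 0.3, "dx": 0, "dy": -4.6, "dz": -9, "twist": 0}
  ]
}}

```text
time_s: 25.72
position: [0.5957, 0.0932, 0.1965]
tcp_rot: [[0.999, -0.036, 0.006], [-0.036, -0.999, -0.005], [0.006, 0.005, -1.0]]
force: [0.4, 0.3, -2.7]
opening: 0.485
```

```bash
python3 lk.py c31.png 230 90 .426 .140 .10 -2
```

```text
t25.72 pos [0.5957 0.0932 0.1965] yaw -2.1 op 0.485 F [ 0.4  0.3 -2.7] j6 1
-> dx -17.19 dy -4.11 dz 9.52 twist -0.1
[-0.01 -0.16  0.07]
```

View pics/c31.png

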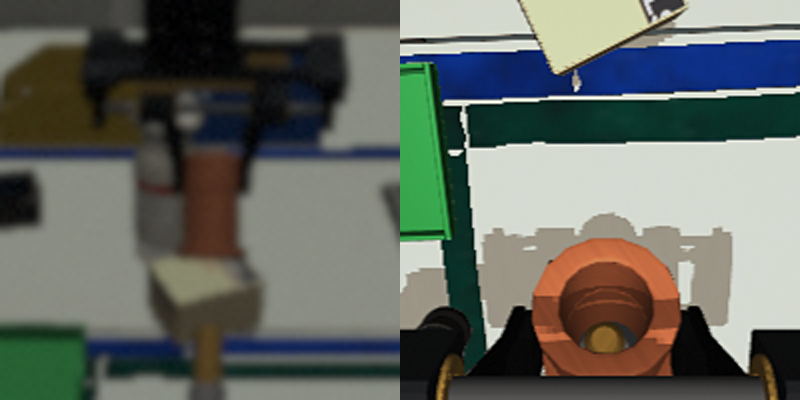

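Call:
{"api": "arm_command", "payload": {
  "plan": [
    {"claw": 0.3, "dx": -4, "dy": -1, "dz": 0, "twist": 0},
    {"claw": 0.3, "dx": -8, "dy": -2.5, "dz": 2, "twist": 0},
    {"claw": 0.3, "dx": -12, "dy": -4, "dz": 5, "twist": 0},
    {"claw": 0.3, "dx": -15, "dy": -5, "dz": 8, "twist": 0},
    {"claw": 0.3, "dx": -17, "dy": -5.6, "dz": 10, "twist": 0},
    {"claw": 0.3, "dx": -17, "dy": -5.6, "dz": 10.5, "twist": 0},
    {"claw": 0.3, "dx": -17, "dy": -5.6, "dz": 10.5, "twist": 0}
  ]
}}

```text
time_s: 26.4
position: [0.4237, 0.1532, 0.0868]
tcp_rot: [[0.999, -0.036, -0.002], [-0.036, -0.999, -0.008], [-0.002, 0.008, -1.0]]
force: [0.1, -0.1, -1.7]
opening: 0.486
```

```bash
python3 lk.py c32.png 190 130 .426 .155 .042 -2
```

```text
t26.40 pos [0.4237 0.1532 0.0868] yaw -2.0 op 0.486 F [ 0.1 -0.1 -1.7] j6 8
-> dx 0.23 dy -0.22 dz 4.48 twist -0.0
[-0.02 -0.12 -0.01]
```

View pics/c32.png

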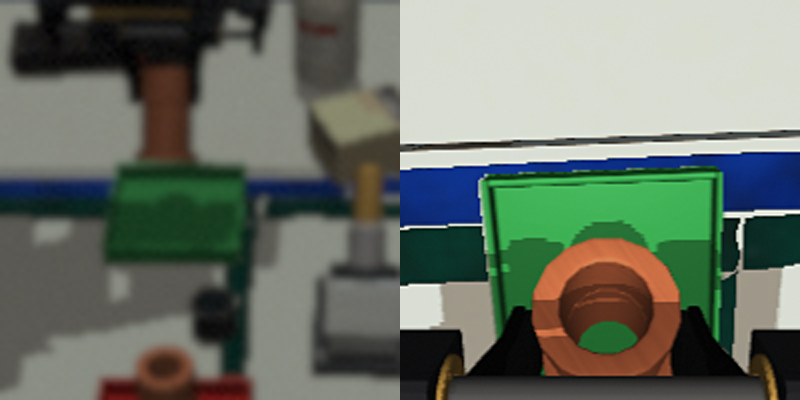

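Call:
{"api": "arm_command", "payload": {
  "plan": [
    {"claw": 0.3, "dx": 0.4, "dy": 0, "dz": 2, "twist": 0},
    {"claw": 0.3, "dx": 0.4, "dy": 0, "dz": 4, "twist": 0},
    {"claw": 0.3, "dx": 0.4, "dy": 0, "dz": 4.8, "twist": 0},
    {"claw": 0.3, "dx": 0.4, "dy": 0, "dz": 5.1, "twist": 0},
    {"claw": 0.3, "dx": 0.4, "dy": 0.3, "dz": 5.3, "twist": 0},
    {"claw": 0.3, "dx": 0.4, "dy": 0.6, "dz": 5.4, "twist": 0},
    {"claw": 0.3, "dx": 0.4, "dy": 0.9, "dz": 5.4, "twist": 0}
  ]
}}

```text
time_s: 27.08
position: [0.436, 0.1434, 0.0362]
tcp_rot: [[0.999, -0.037, 0.012], [-0.037, -0.999, -0.006], [0.012, 0.006, -1.0]]
force: [-0.5, -0.4, -2.2]
opening: 0.489
```

```bash
python3 lk.py c33.png 190 130 .426 .155 .042 -2
```

```text
t27.08 pos [0.436  0.1434 0.0362] yaw -2.1 op 0.489 F [-0.5 -0.4 -2.2] j6 7
-> dx -1.03 dy -1.12 dz -0.60 twist -0.1
[ 0.03 -0.06  0.02]
```

View pics/c33.png

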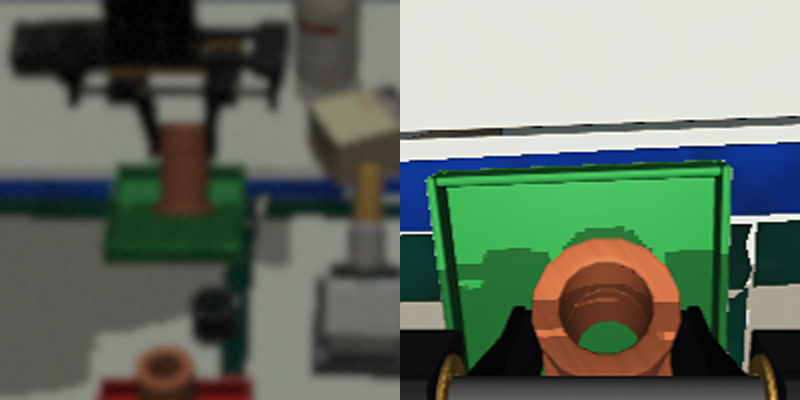

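Call:
{"api": "arm_command", "payload": {
  "plan": [
    {"claw": 0.3, "dx": -0.8, "dy": -1.0, "dz": -0.3, "twist": 0},
    {"claw": 0.3, "dx": -0.8, "dy": -1.2, "dz": 0.2, "twist": 0},
    {"claw": 0.3, "dx": -0.8, "dy": -1.2, "dz": 0.4, "twist": 0},
    {"claw": 0.3, "dx": -0.8, "dy": -1.0, "dz": 0.5, "twist": 0},
    {"claw": 0.3, "dx": -0.8, "dy": -0.6, "dz": 0.5, "twist": 0},
    {"claw": 0.3, "dx": -0.8, "dy": -0.2, "dz": 0.5, "twist": 0},
    {"claw": 0.3, "dx": -0.8, "dy": 0.2, "dz": 0.5, "twist": 0}
  ]
}}

```text
time_s: 27.77
position: [0.4293, 0.1424, 0.0333]
tcp_rot: [[0.999, -0.038, 0.016], [-0.038, -0.999, -0.005], [0.016, 0.004, -1.0]]
force: [-1.6, 3.1, 18.4]
opening: 0.486
```

```bash
python3 lk.py c34.png 190 130 .426 .155 .042 -2
```

```text
t27.77 pos [0.4293 0.1424 0.0333] yaw -2.2 op 0.486 F [-1.6  3.1 18.4] j6 7
-> dx -0.36 dy -1.24 dz -0.88 twist -0.2
[0.86 0.43 0.  ]
```

View pics/c34.png

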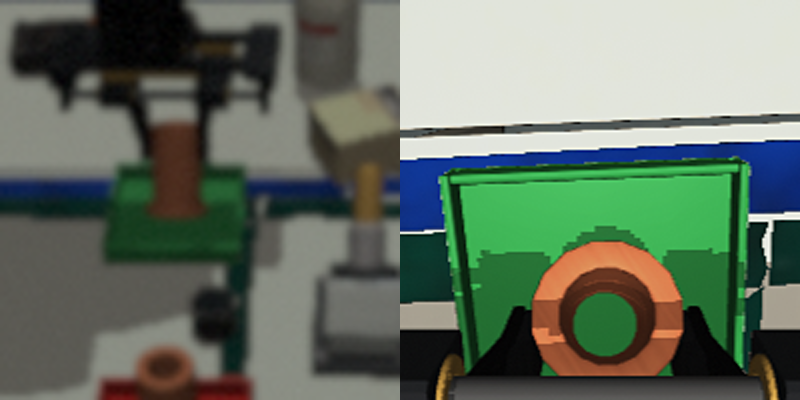

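Call:
{"api": "arm_command", "payload": {
  "plan": [
    {"claw": 0.3, "dx": 0, "dy": 0.4, "dz": 0.05, "twist": 0},
    {"claw": 0.3, "dx": 0, "dy": 0.8, "dz": 0.05, "twist": 0},
    {"claw": 0.3, "dx": 0, "dy": 1.2, "dz": 0.1, "twist": 0},
    {"claw": 0.3, "dx": 0, "dy": 1.6, "dz": 0.2, "twist": 0},
    {"claw": 0.3, "dx": 0, "dy": 1.6, "dz": 0.2, "twist": 0}
  ]
}}

```text
time_s: 28.28
position: [0.4305, 0.1255, 0.0325]
tcp_rot: [[0.999, -0.04, 0.019], [-0.039, -0.999, -0.005], [0.02, 0.004, -1.0]]
force: [-1.0, 1.0, 13.7]
opening: 0.486
```

```bash
python3 lk.py c35.png 190 130 .426 .155 .042 -2
```

```text
t28.28 pos [0.4305 0.1255 0.0325] yaw -2.3 op 0.486 F [-1.   1.  13.7] j6 5
-> dx -0.55 dy -2.93 dz -0.98 twist -0.3
[ 0.46  0.08 -0.11]
```

View pics/c35.png

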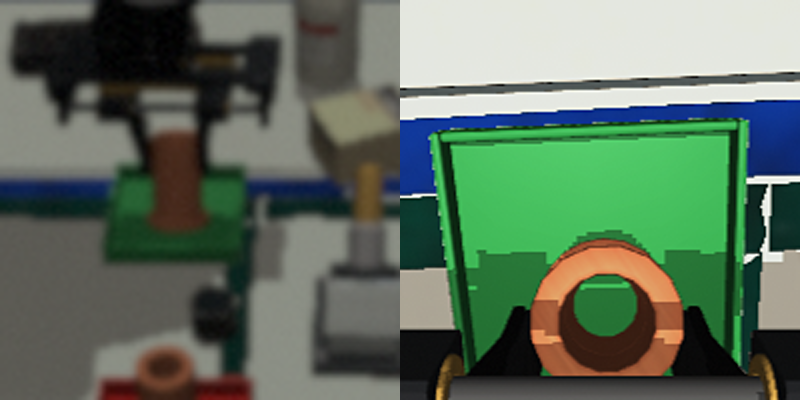

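Call:
{"api": "arm_command", "payload": {
  "plan": [
    {"claw": 0.3, "dx": 0, "dy": 0.1, "dz": 0.15, "twist": 0},
    {"claw": 0.3, "dx": 0, "dy": 0.2, "dz": 0.3, "twist": 0},
    {"claw": 0.3, "dx": 0, "dy": 0.3, "dz": 0.4, "twist": 0},
    {"claw": 0.3, "dx": 0, "dy": 0.3, "dz": 0.4, "twist": 0}
  ]
}}

```text
time_s: 28.72
position: [0.4316, 0.1218, 0.0307]
tcp_rot: [[0.999, -0.038, 0.023], [-0.038, -0.999, -0.006], [0.023, 0.005, -1.0]]
force: [-2.9, -2.7, 27.2]
opening: 0.488
```

```bash
python3 lk.py c36.png 190 130 .426 .155 .042 -2
```

```text
t28.72 pos [0.4316 0.1218 0.0307] yaw -2.2 op 0.488 F [-2.9 -2.7 27.2] j6 5
-> dx -0.66 dy -3.29 dz -1.16 twist -0.2
[-0.26  0.66  0.02]
```

View pics/c36.png

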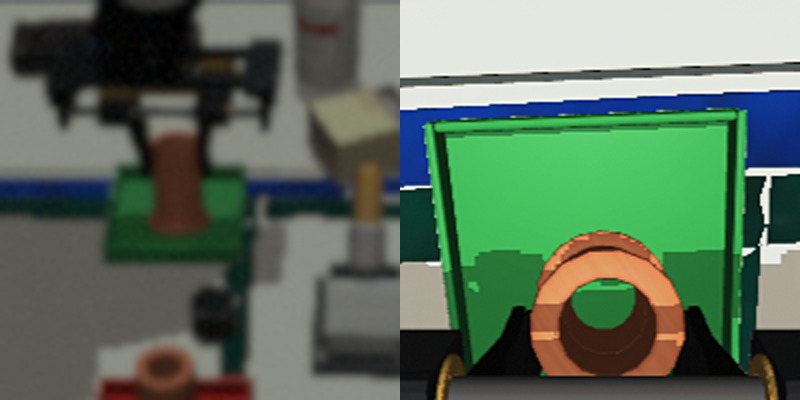

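Call:
{"api": "arm_command", "payload": {
  "plan": [
    {"claw": 0.3, "dx": 0, "dy": 0, "dz": -0.1, "twist": 0},
    {"claw": 0.7, "dx": 0, "dy": 0, "dz": -0.1, "twist": 0},
    {"claw": 0.7, "dx": 0, "dy": 0, "dz": -0.1, "twist": 0},
    {"claw": 0.7, "dx": 0, "dy": 0, "dz": -0.1, "twist": 0},
    {"claw": 0.7, "dx": 0, "dy": 0, "dz": -0.1, "twist": 0},
    {"claw": 0.7, "dx": 0, "dy": 0, "dz": -0.1, "twist": 0},
    {"claw": 0.7, "dx": 0, "dy": 0, "dz": -0.1, "twist": 0}
  ]
}}

```text
time_s: 29.4
position: [0.4315, 0.1219, 0.0315]
tcp_rot: [[0.999, -0.038, 0.022], [-0.038, -0.999, -0.006], [0.022, 0.005, -1.0]]
force: [0.6, 0.6, 1.4]
opening: 0.699
```

```bash
python3 lk.py c37.png 190 130 .426 .155 .042 -2
```

```text
t29.40 pos [0.4315 0.1219 0.0315] yaw -2.2 op 0.699 F [0.6 0.6 1.4] j6 5
-> dx -0.65 dy -3.28 dz -1.08 twist -0.2
[-0.02 -0.06  0.02]
```

View pics/c37.png

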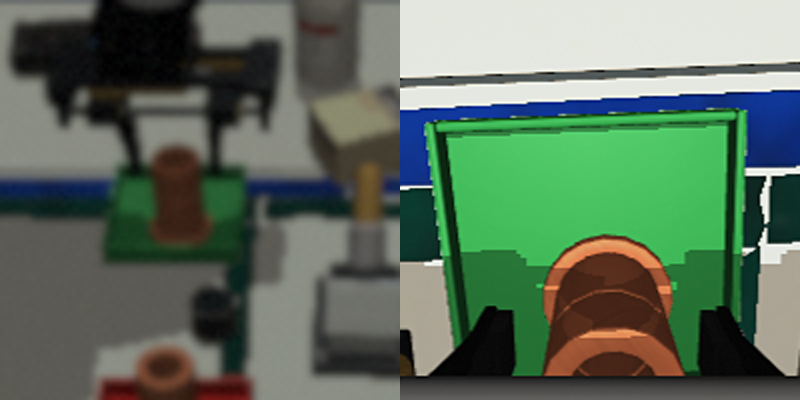

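It stands upright in the green tray. I'll retreat and check.

Call:
{"api": "arm_command", "payload": {
  "plan": [
    {"claw": 0.7, "dx": 0, "dy": 0, "dz": -3, "twist": 0},
    {"claw": 0.7, "dx": 0, "dy": 0, "dz": -6, "twist": 0},
    {"claw": 0.7, "dx": 0, "dy": 0, "dz": -10, "twist": 0},
    {"claw": 0.7, "dx": 0, "dy": 0, "dz": -14, "twist": 0},
    {"claw": 0.7, "dx": 0, "dy": -4, "dz": -16, "twist": 0},
    {"claw": 0.7, "dx": 0, "dy": -8, "dz": -16, "twist": 0},
    {"claw": 0.7, "dx": 0, "dy": -12, "dz": -16, "twist": 0},
    {"claw": 0.7, "dx": 0, "dy": -16, "dz": -16, "twist": 0}
  ]
}}

```text
time_s: 30.17
position: [0.4342, 0.2844, 0.1917]
tcp_rot: [[0.999, -0.039, 0.024], [-0.039, -0.999, -0.005], [0.024, 0.004, -1.0]]
force: [0.8, -0.7, 0.7]
opening: 0.7
```

```bash
python3 -c "
from h import *
go(.4,.3,.2)
t=bot.capture('top');s=bot.capture('side')
a=cv2.resize(t[110:270,100:400],None,fx=2.6,fy=2.6,interpolation=cv2.INTER_CUBIC);cv2.imwrite('pics/ft.png',a[:,:,::-1])
b=cv2.resize(s[100:340,160:400],None,fx=2.4,fy=2.4,interpolation=cv2.INTER_CUBIC);cv2.imwrite('pics/fs.png',b[:,:,::-1])"
```

```text
t30.17 pos [0.4342 0.2844 0.1917] yaw -2.2 op 0.700 F [ 0.8 -0.7  0.7] j6 24
-> dx -3.46 dy -1.42 dz -0.92 twist 0.0
```

View pics/ft.png

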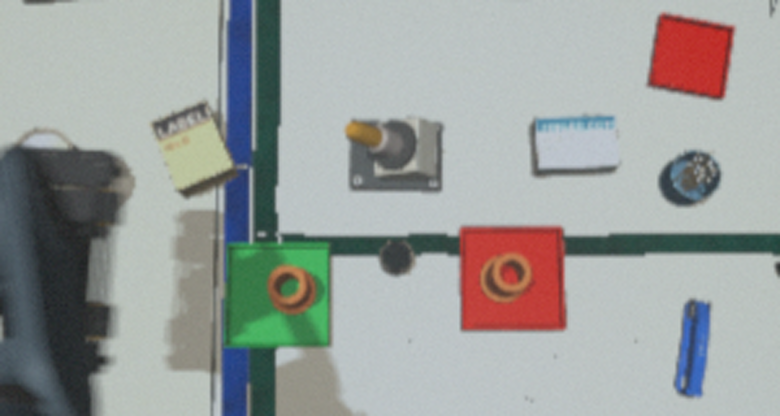

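View pics/fs.png

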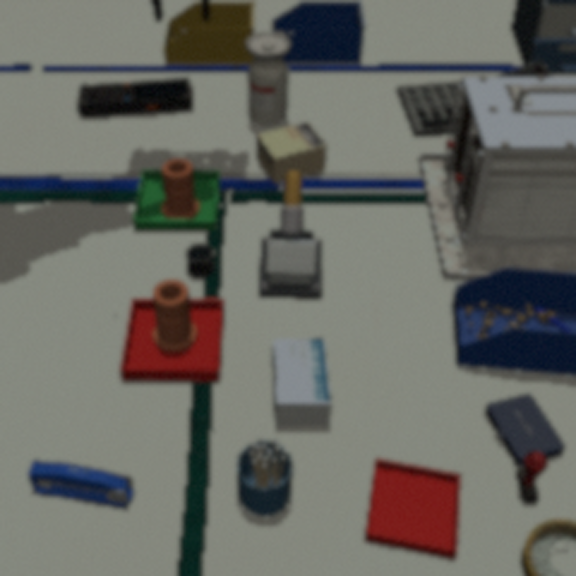

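Both sleeves stand upright inside their trays, the other objects look unmoved, and the arm is clear. I'll hand in.

```bash
python3 -c "
from h import *
print(bot.hand_in())"
```

```text
the job is handed in; nothing more can be done
None
```

The job is handed in at about 30 s of the 70 s allowed. Both sleeves were tested on the pin and stand upright in their trays.

- **Right-hand sleeve (tested first):** it is worn. On first release it stopped at about the step height, but it leaned roughly 10° more than the pin, so I did not trust that reading. I regripped it, lined it up with the pin and let go again, and it slid fully home onto the seat. It went into the large red tray before I touched the second sleeve.
- **Left-hand sleeve (tested second):** it is good. Released in line with the pin, it stopped on the step with its underside at the predicted height. It went into the green tray.

**Last checks:** the final top and side pictures show both sleeves upright and clear of the tray walls. The other objects look to be where they started, by eye, and the gripper was open and touching nothing. The highest force I read was about 27 N, when pressing the second sleeve upright in its tray; I only saw the reading at the end of each move.

**What disagreed:**
- Two regrips on the pin closed off-centre and were redone.
- The wrist camera put the held sleeve about 6 mm off the gripper's centre, which the side camera did not show. I allowed for it when placing the sleeve on the pin.

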